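Demagnetise the steering-joint yokes

ROBOT

A 6-joint arm with a two-finger parallel gripper is mounted at the origin on the work surface. World frame = base frame: x ahead of the robot, y to its left, z up, the work surface at z = 0. Lengths are in mm, angles in rad, forces in N, time in s.
With the tool pointing down it reaches from about 400 to 925 mm from the base axis. Payload 12.5 kg.
Tool frame: the origin (TCP) lies between the finger pads; the fingertips stand env.tip_extent ahead of it and the grasp point (between the pads) lies 11 mm behind it (env.tip_extent is the distance from the TCP to the fingertips, in mm); z points along the fingers, y is the line along which they close (so a half turn about z gives the same grasp; the last joint's range is limited). The gripper opens to 95 mm and grips with 3 to 60 N. Pads are 20 mm wide; open, the fingers measure 119 mm over their backs; the gripper's body (75 mm by 180 mm) begins 59 mm behind the grasp point.
Start: joints at [1.128, 0.491, 1.559, -0, 1.092, -0.106], TCP at [206.526, 589.909, 222.661] pointing down, gripper open.
Joint ranges: [-3.1, 3.1], [-0.84, 2.19], [0.05, 2.79], [-1.13, 4.28], [0.06, 2.93], [-2.69, 2.69]. Speed limits (rad/s): [2.22, 2.22, 2.79, 3.14, 3.14, 3.14].

INTERFACE

Orientations are given as [roll, pitch, yaw] about the fixed x, y, z axes, in that order (R = Rz(yaw) Ry(pitch) Rx(roll)).
In Python, from cell import env gives the robot as it stands.
- The arm moves only by the tool carry_out, never from a script. Its argument "motion" is a list of rows, each a list of 5 numbers: the shift along the tool's x, y, z in mm, then the turn about the tool's z in degrees, then the closure, from 0 (fully open) to 1 (shut). A call has 1 to 12 rows; each row shifts and turns the commanded pose from where the row before left it, along the tool's axes as they then stand; what a row does not reach is not made up. A row lasts 1/10 s, in which the tool goes at most 50 mm and 8.59 degrees, less where a joint would pass 70% of its speed; a pose out of reach is approached as far as the arm can. A call with a gripper value outside its range is refused whole. The fingers move at their own pace and stop on an object; the grip force is fixed at half the most. Time passes only in rows, so rows that do not move let the fingers close. It gives the time, the measured TCP pose, the force, the opening and the grip force at its end, in the units of the state.
- env.state(): the state, without advancing time (a new reading comes with each control period).
- env.read_camera(name): name is "side" or "top"; returns a dict with "color" (384x512x3 uint8, red, green, blue), "K" (3x3 intrinsics, pixels), "dist" ([k1, k2, p1, p2, k3] as OpenCV has them; the pictures are not rectified), "R" (3x3) and "t" (3): a world point X has camera coordinates R X + t. Camera axes: x right, y down, z forward; pixel columns grow to the right and rows downward; lengths in mm; the calibration is good to about 2 mm. A picture is of the moment at which its call begins. There is no depth.
- env.job_done(): hands the job in; it is judged then, once.
The state is a dict: "t": time; "joints": joint angles; "qvel": joint speeds; "tau": joint torques, N m; "eef_pos": TCP position; "tcp_rot": TCP orientation; "ft_force": force on the tool from outside, world axes, zero at the start; "moment": the same for the moment, N m; "opening": opening from 0.0 (shut) to 1.0 (fully open); "grip_force": force on a finger pad.
Only numpy, scipy, OpenCV 4.12 (cv2) and the standard library are available. Lean on these libraries where they do the work, as an engineer would, in place of code of your own. Each camera call takes 0.05 s, during which the arm holds its last target. There are 200 camera calls.

TASK

Lay all the loose steel joint yokes on the loading end of the demagnetiser's chute, above the orange stop gate, and only then switch the coil on at the red isolator. Take the dish by its handle and hold it under the chute's lip, pushed against the orange push plate so that the gate opens and every yoke slides through the live coil into the dish: none may pass the coil unpowered or fall on the bench, and keep the fingers off the yokes while the coil is live. Then set the dish with the yokes back squarely on its blue mat and switch the isolator off again, leaving everything else on the bench alone.

Things in the scene. Friction and masses are not known exactly. Their poses are not given: they have to be found in the camera images.
- chute: Aluminium chute tilted 28 degrees, fixed, but its place and heading vary. Origin: middle of the chute floor at the orange stop gate, about 198 mm above the bench. y points uphill along the floor, x across, z square to the floor. Floor 120 mm wide inside, slippery (friction about 0.22), from y -150 (lip) to 152 mm (upper end). Below the gate its side walls are 36 mm high.
- chute_load (a point): Middle of the loading end's floor, at y 76 mm of the chute, about 234 mm above the bench, axes as the chute's. The loading end is y 0 to 152 mm, open above, with side walls and upper end wall only 8 mm high. What is laid there slides down to the gate.
- chute_coil (a point): Middle of the blue tunnel coil, on the chute floor at y -60 mm, axes as the chute's. The coil covers y -100 to -20 mm, 191 mm across x and up to 88 mm above the floor; its opening is 58 mm high. Between coil and gate two posts and a bridge reach 98 mm above the floor at y -12 to 0. A stand 110 mm wide under the coil ends about 75 mm (level) short of the lip.
- chute_lip (a point): Middle of the lower edge of the chute floor, about 128 mm above the bench; the chute is 130 mm wide there and its floor 4 mm thick. Axes as the chute's (y uphill, x across). Yokes leave it at about 1 m/s and fly some 80 mm (level) beyond it while falling to the floor of a dish held close below.
- gate (a joint): Orange stop gate across the chute, sliding square to the floor: 0 shut (blade 36 mm high down on the floor), 0.036 m lifted clear of the yokes. Linked to the push plate: it lifts 1.2 times the plate's travel, and shuts by itself when the plate is let go. The yokes rest against it and slide off when it lifts.
- push_plate (a joint): Travel of the orange push plate, 0 to 0.035 m (hard stop); sprung, about 2 N to start and 5 N at the end. 0.03 m opens the gate fully. A thing with its side against the plate is pushed level, in under the chute, towards the uphill end.
- plate_face (a point): Middle of the upright face of the push plate, which is 90 mm wide and 44 mm high, so it spans 62 to 106 mm above the bench; at rest it stands 5 mm (level) back under the lip. The point moves with the plate; the face looks downhill, its x axis is the chute's x.
- isolator (a joint): Red handle of the rotary power isolator: 0 = off, 1.571 = on, turning clockwise seen from above. A spring detent holds it at each end: past half way it snaps on by itself, and it springs back if let go sooner; it takes about 0.1 N m.
- isolator_grip (a point): On the vertical axis of the isolator handle, at the height to grip, about 86 mm above the bench. The handle is an upright bar 14 mm thick (point's x), 66 mm long (point's y) and 32 mm high (13 mm above the point), over a red disc 50 mm across whose top is 18 mm below the point, on a grey box 100 x 100 x 55 mm. The point turns with the handle.
- dish: Open rectangular aluminium dish, 150 mm (x) by 160 mm (y) outside, 60 mm high, walls and floor 4 mm, 0.2 kg; origin at the middle of its underside. A straight black handle stands out level from the middle of its -x wall.
- dish_grip (a point): Middle of the dish's handle: 118 mm from the dish's origin towards its -x, 45 mm above its underside. The handle is 14 mm thick (y), 22 mm high and 85 mm long (x).
- mat: Blue mat 200 x 200 x 3 mm, fixed on the bench, on which the dish stands at the start; origin in the middle of its underside, sides along its x and y.
- yoke1: Steel universal-joint yoke (fork) 60 mm long (x), 34 mm wide (y), 22 mm high, 0.11 kg: a solid square hub, 22 mm wide, at x -30 to -4 mm, and two 5 mm ears at x 3 to 30 mm. Origin at the middle of its underside. Starts flat on the bench; None if absent this time.
- yoke2: Steel universal-joint yoke (fork) 60 mm long (x), 34 mm wide (y), 22 mm high, 0.11 kg: a solid square hub, 22 mm wide, at x -30 to -4 mm, and two 5 mm ears at x 3 to 30 mm. Origin at the middle of its underside. Starts flat on the bench; None if absent this time.
- yoke3: Steel universal-joint yoke (fork) 60 mm long (x), 34 mm wide (y), 22 mm high, 0.11 kg: a solid square hub, 22 mm wide, at x -30 to -4 mm, and two 5 mm ears at x 3 to 30 mm. Origin at the middle of its underside. Starts flat on the bench; None if absent this time.
- yoke4: Steel universal-joint yoke (fork) 60 mm long (x), 34 mm wide (y), 22 mm high, 0.11 kg: a solid square hub, 22 mm wide, at x -30 to -4 mm, and two 5 mm ears at x 3 to 30 mm. Origin at the middle of its underside. Starts flat on the bench; None if absent this time.
- tub: Bystander: yellow lidded tub 90 mm across, 70 mm high.
- screwdriver: Bystander: red-handled screwdriver 190 mm long, lying on the bench.
- bearing: Bystander: steel bearing ring 52 mm across, 15 mm high.
- mug: Bystander: white mug 68 mm across, 75 mm high.
- spool: Bystander: black solder spool 52 mm across, 40 mm high.
- multimeter: Bystander: orange multimeter 150 x 75 x 34 mm, lying flat.
- spray_can: Bystander: spray can 65 mm across, 190 mm high, standing.
Things that resemble listed ones, but are neither listed nor needed, are in the scene too. Leave any green or yellow look-alike of the yoke1 alone.

How it is judged:
By the outcome, as a careful person would: the job done as asked, in the order asked, and still so for the second after the job is handed in, with the robot touching nothing.
Of yoke1, yoke2, yoke3, yoke4 only 3 to 4 are there at a start; the rules pass over those that are not, and their reading is None.
At some moment in a run one of dish may be knocked a few centimetres aside while the robot is not near it.
It also fails if it takes over 208 s, if anything falls off the work surface, if the arm or the gripper's body presses on something with over 40 N, if the wrist force passes 120 N, or if a joint passes its speed limit or range.

## Working session

There is one attempt and no reset: what is moved stays moved. The work goes in short steps, Python scripts to look and compute and a tool call to move; the robot and the scene stay as the last step left them, time stands still between calls to the robot, and variables do not carry over. Pictures are saved under pics/ and viewed, at most 14 in all, crops included, and the job is handed in when it is done.

Besides the shell and the picture viewer there is one more tool, called after "Request:" in YAML: its name, and indented under it one key for each argument. carry_out: Moves the arm, as the interface text tells. Its arguments: {"type":"object","properties":{"motion":{"type":"array"}},"required":["motion"]}

```bash
ls; mkdir -p pics
cat > h.py <<'E'
import numpy as np, cv2
from cell import env
def snap(n,f=None):
    c=env.read_camera(n)
    if f: cv2.imwrite(f,c["color"][:,:,::-1])
    return c
def ray(c,px):
    K=np.array(c["K"],float);d=np.array(c["dist"],float);R=np.array(c["R"]);t=np.array(c["t"])
    u=cv2.undistortPoints(np.array(px,float).reshape(-1,1,2),K,d).reshape(-1,2)
    D=(R.T@np.c_[u,np.ones(len(u))].T).T
    return -R.T@t, D/np.linalg.norm(D,axis=1)[:,None]
def onz(c,px,z):
    o,D=ray(c,px); return o+D*((z-o[2])/D[:,2])[:,None]
def proj(c,X):
    R=np.array(c["R"]);t=np.array(c["t"],float)
    return cv2.projectPoints(np.array(X,float).reshape(-1,1,3),cv2.Rodrigues(R)[0],t,np.array(c["K"],float),np.array(c["dist"],float))[0].reshape(-1,2)
def tri(c1,p1,c2,p2):
    o1,d1=ray(c1,p1);o2,d2=ray(c2,p2);out=[]
    for a,b in zip(d1,d2):
        s=np.linalg.lstsq(np.c_[a,-b],o2-o1,rcond=None)[0]
        out.append(((o1+a*s[0])+(o2+b*s[1]))/2)
    return np.array(out)
E
python3 - <<'E'
from h import *
a=snap("top","pics/top0.png");b=snap("side","pics/side0.png")
for c in(a,b): print(np.round(c["K"],1).tolist(),c["dist"],np.round(-np.array(c["R"]).T@c["t"]),np.round(c["R"],3).tolist())
print(env.tip_extent,env.state())
E
```

```text
pics
[[497.1, 0.0, 250.8], [0.0, 497.1, 185.1], [0.0, 0.0, 1.0]] [-0.14351259  0.          0.          0.          0.        ] [ 169.   94. 1883.] [[-0.013, -1.0, -0.004], [-0.976, 0.014, -0.219], [0.219, 0.001, -0.976]]
[[419.0, 0.0, 254.3], [0.0, 419.0, 189.4], [0.0, 0.0, 1.0]] [0.03533484 0.         0.         0.         0.        ] [ 237. -892.  800.] [[0.959, -0.282, 0.017], [-0.136, -0.516, -0.846], [0.247, 0.809, -0.533]]
8.0 {'t': 0.1, 'joints': array([ 1.12840650e+00,  4.91518812e-01,  1.55937321e+00, -5.84251877e-05,
        1.09171727e+00, -1.05580708e-01]), 'qvel': array([ 0.00012503, -0.00171737, -0.00304392, -0.00028621,  0.0012886 ,
        0.00063037]), 'tau': array([ 1.89519742e-03, -6.13625765e+01, -2.58607364e+01,  6.93254918e-02,
        4.70473222e-02, -2.63178953e-05]), 'eef_pos': array([206.44019925, 589.70450126, 222.11331745]), 'tcp_rot': array([-3.14057622e+00, -5.56063173e-05,  2.80481047e+00]), 'ft_force': array([-0.34029045,  0.14401733,  0.1574096 ]), 'moment': array([-0.00841252,  0.05363907, -0.04079989]), 'grip_force': 0.0, 'opening': 0.9966252454246183}
```

Run:
```python
import cv2
for n in("top","side"):
    i=cv2.imread(f"pics/{n}0.png");cv2.imwrite(f"pics/{n}0b.png",cv2.resize(i,(800,600),interpolation=cv2.INTER_CUBIC))
```

```text
(no output)
```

View pics/top0b.png

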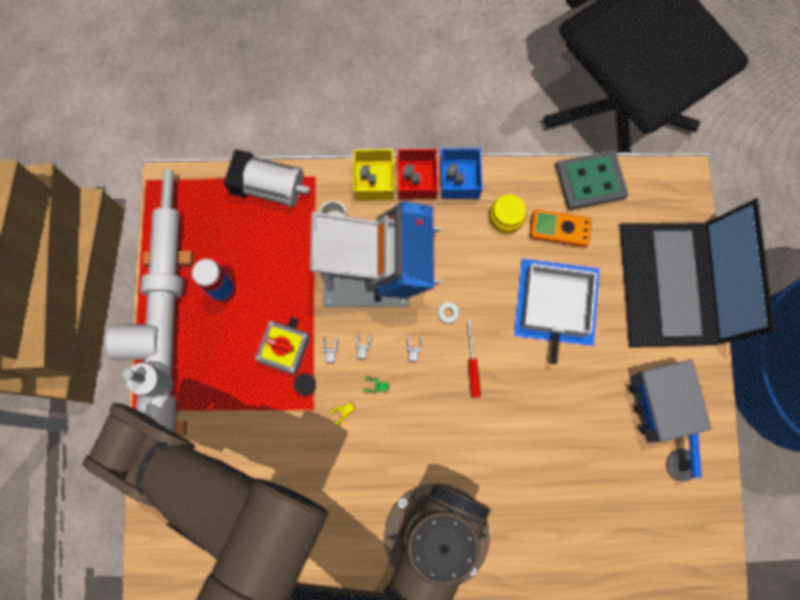

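View pics/side0b.png

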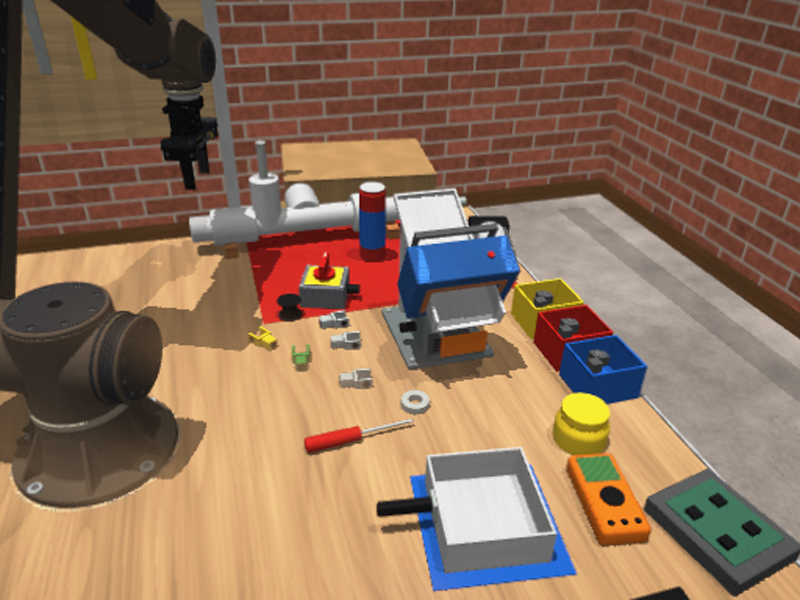

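Yoke candidates (800x600 top view): grey (330,348), (363,346) and (413,349) are steel. Green (376,385) and yellow (343,411) are look-alikes, and the bearing ring (449,313) is a bystander. I choose the three grey ones and will check them in a crop.

Run:
```python
import cv2,numpy as np
t=cv2.imread("pics/top0.png");s=cv2.imread("pics/side0.png")
def cr(i,x,y,w,h,k): 
    o=cv2.resize(i[y:y+h,x:x+w],None,fx=k,fy=k,interpolation=cv2.INTER_CUBIC)
    for j in range(0,w,10): cv2.putText(o,str(x+j) if j%20==0 else "|",(j*k,8),0,.3,(0,0,255),1)
    for j in range(10,h,10): cv2.putText(o,str(y+j),(0,j*k+3),0,.3,(0,0,255),1)
    return cv2.copyMakeBorder(o,0,300-h*k if h*k<300 else 0,0,max(0,400-w*k),cv2.BORDER_CONSTANT)[:300,:400]
a=np.hstack([cr(t,196,206,80,60,5),cr(s,155,185,100,75,4)])
b=np.hstack([cr(t,190,120,100,75,4),cr(s,245,115,100,75+0,4)])
cv2.imwrite("pics/c1.png",np.vstack([a,b]))
```

```text
(no output)
```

View pics/c1.png

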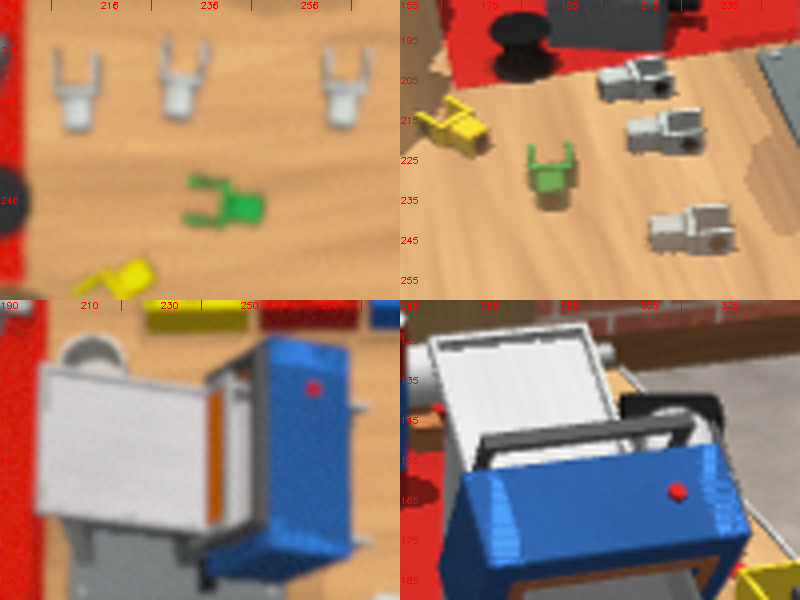

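Crop check: there are exactly three grey steel yokes at original top pixels of about (211,226), (233,225) and (265,226). Hubs point towards the robot and ears away. The green and yellow ones are look-alikes. The chute runs uphill to the left (+y), with the orange gate stripe at about (243,142)–(243,175). Next I measure positions.

```bash
cat >> h.py <<'E'
def blobs(m,amin):
    n,l,s,c=cv2.connectedComponentsWithStats(m.astype(np.uint8)); return [(i,s[i],c[i],l==i) for i in range(1,n) if s[i][4]>=amin]
def rect(P): # metric points -> min-area rect centre,size,angle
    r=cv2.minAreaRect(np.array(P[:,:2],np.float32)); return r
def hsv(c): return cv2.cvtColor(c["color"],cv2.COLOR_RGB2HSV)
E
cat > m.py <<'E'
from h import *
a=snap("top");b=snap("side")
H=hsv(a)
# yokes, top
W=(slice(212,238),slice(200,275))
m=np.zeros(H.shape[:2],bool); m[W]=(H[W][...,1]<75)&(H[W][...,2]>90)
for i,s,c,M in blobs(m,30):
    ys,xs=np.nonzero(M); P=onz(a,np.c_[xs,ys],22)
    xs_=P[:,0]; hub=P[P[:,0]<P[:,0].min()+22]
    d=P.mean(0)[:2]-hub.mean(0)[:2]
    print("yoke",s.tolist(),"hub",hub.mean(0).round(1),"x",xs_.min().round(),xs_.max().round(),"y",P[:,1].min().round(),P[:,1].max().round(),"yaw",np.degrees(np.arctan2(d[1],d[0])).round(1),rect(P))
# chute upper corners
X=tri(a,[(200,135),(199.3,173)],b,[(292,121.3),(252.5,123.8)]);print("chute corners",X.round(1),"wid",np.linalg.norm(X[0]-X[1]))
for z in(195,200,215,230): print("gate ends",z,onz(a,[(243.7,142),(243.3,175.5)],z).round(1).tolist())
# dish/mat
mat=(H[...,0]>100)&(H[...,0]<125)&(H[...,1]>150); mat[:, :325]=0; mat[:,:]&=True
mat[:160]=0;mat[225:]=0;mat[:,390:]=0
ys,xs=np.nonzero(mat);P=onz(a,np.c_[xs,ys],3);print("mat",rect(P))
blk=(H[...,2]<50);
for i,s,c,M in blobs(blk[205:240,340:370],15):
    ys,xs=np.nonzero(M);P=onz(a,np.c_[xs+340,ys+205],56);print("handle",rect(P),P.min(0),P.max(0))
# isolator
W=(slice(203,240),slice(162,198))
red=np.zeros(H.shape[:2],bool);yel=red.copy()
yel[W]=(H[W][...,0]>20)&(H[W][...,0]<35)&(H[W][...,1]>120)
ys,xs=np.nonzero(yel);P=onz(a,np.c_[xs,ys],56);print("isolator plate",rect(P))
for nm,c,w in(("top",a,(162,203,36,37)),("side",b,(185,155,50,50)),("dishtop",a,(320,160,72,75)),("lip side",b,(245,160,90,90))):
    x,y,ww,hh=w;cv2.imwrite(f"pics/z_{nm[:4]}.png",cv2.resize(c["color"][y:y+hh,x:x+ww,::-1],(400,300) ,interpolation=cv2.INTER_CUBIC))
r=[cv2.imread(f"pics/z_{n}.png") for n in("top","side","dish","lip ")]
cv2.imwrite("pics/c2.png",np.vstack([np.hstack(r[:2]),np.hstack(r[2:])]))
E
python3 m.py
```

```text
yoke [228, 214, 10, 16, 83] hub [429.9 171.1  22. ] x 420.0 477.0 y 149.0 184.0 yaw -5.8 ((447.25274658203125, 169.27413940429688), (34.34001922607422, 56.269371032714844), 82.04873657226562)
yoke [261, 215, 9, 17, 82] hub [421.5  47.9  22. ] x 410.0 472.0 y 28.0 59.0 yaw -7.5 ((440.887939453125, 43.92805099487305), (30.30636215209961, 60.908477783203125), 88.83525848388672)
yoke [207, 216, 9, 16, 83] hub [423.2 247.6  22. ] x 413.0 470.0 y 233.0 263.0 yaw -3.7 ((441.5583801269531, 247.96255493164062), (57.165061950683594, 30.36636734008789), 0.08465304225683212)
chute corners [[710.5 265.9 273. ]
 [577.6 266.  278. ]] wid 132.9798736897312
gate ends 195 [[706.7, 118.6, 195.0], [584.1, 121.2, 195.0]]
gate ends 200 [[705.1, 118.5, 200.0], [582.9, 121.1, 200.0]]
gate ends 215 [[700.3, 118.3, 215.0], [579.2, 120.8, 215.0]]
gate ends 230 [[695.5, 118.1, 230.0], [575.5, 120.6, 230.0]]
mat ((556.359130859375, -313.089599609375), (192.8831787109375, 191.81788635253906), 82.16371154785156)
handle ((434.35809326171875, -289.01446533203125), (6.649122714996338, 60.46687316894531), 80.52691650390625) [ 404.25907195 -296.33346248   56.        ] [ 464.38452546 -282.54214206   56.        ]
isolator plate ((445.9378967285156, 361.9329833984375), (79.21736145019531, 79.02908325195312), 70.92774200439453)
```

View pics/c2.png

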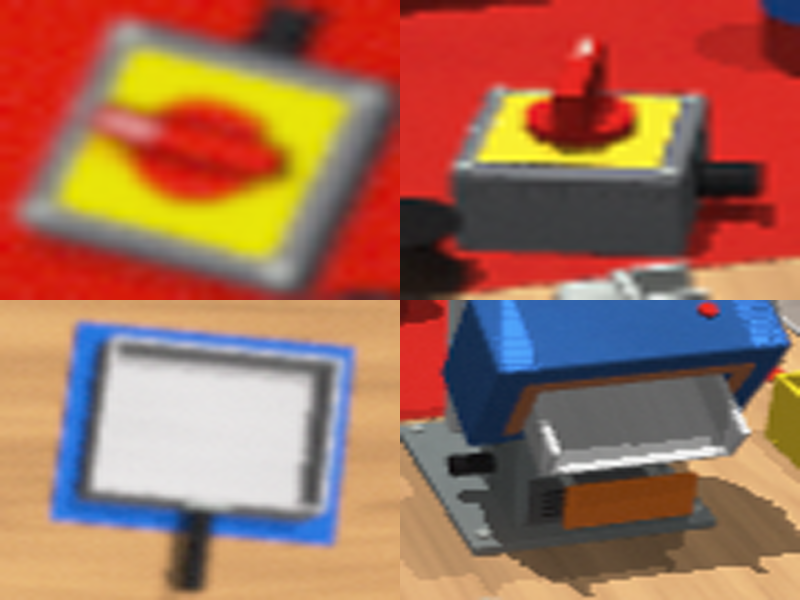

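Run:
```python
from h import *
a=snap("top");b=snap("side")
P=onz(a,[(170.55,217.2),(187.65,223.35)],99);print("bar",P.round(1),P.mean(0))
# box top corners
q=[(162+x*36/400,203+y*37/300) for x,y in((125,25),(385,90),(290,285),(22,212))]
P=onz(a,q,55);print("box",P.round(1).tolist(),P.mean(0))
lip=onz(b,[(278.75,212.5),(318.1,206.5)],124);print("lip",lip.round(1),lip.mean(0))
S=lambda x,y:(245+(x-400)*90/400,160+(y-300)*90/300)
pl=[S(565,487),S(695,473),S(697,515),S(568,528)]
print("plate",onz(b,pl[:2],106).round(1).tolist(),onz(b,pl[2:],62).round(1).tolist())
# side gate-level: chute edges top view
print("edges up",onz(a,[(200,135),(199.3,173)],276).round(1).tolist())
# model check: gate origin g, yaw
def model(g,yaw):
    c,s=np.cos(yaw),np.sin(yaw);t=np.radians(28)
    ex=np.array([c,s,0]);ey=np.array([-s*np.cos(t),c*np.cos(t),np.sin(t)]);ez=np.cross(ex,ey)
    f=lambda x,y,z:np.array(g)+x*ex+y*ey+z*ez
    return f
f=model([644,135,198],0)
pts=[f(s*65,152,8) for s in(1,-1)]+[f(s*65,-150,-4) for s in(-1,1)]+[f(s*95.5,-100,88) for s in(-1,1)]+[f(s*95.5,-20,88) for s in(-1,1)]
print("top",proj(a,pts).round(1).tolist());print("side",proj(b,pts).round(1).tolist())
```

```text
bar [[455.1 389.4  99. ]
 [431.9 326.5  99. ]] [443.48505141 357.97457727  99.        ]
box [[504.2, 387.4, 55.0], [472.8, 299.0, 55.0], [383.1, 329.9, 55.0], [417.5, 420.5, 55.0]] [444.38042124 359.20172378  55.        ]
lip [[ 5.822e+02 -1.000e-01  1.240e+02]
 [ 7.005e+02 -1.100e+00  1.240e+02]] [ 6.41343137e+02 -6.14526348e-01  1.24000000e+02]
plate [[594.8, 4.6, 106.0], [683.0, 2.3, 106.0]] [[687.5, -0.5, 62.0], [599.1, 4.0, 62.0]]
edges up [[708.2, 265.8, 276.0], [574.9, 266.7, 276.0]]
top [[200.1, 134.7], [199.7, 171.8], [275.8, 181.1], [274.9, 146.8], [277.1, 182.8], [275.7, 129.7], [256.5, 180.6], [255.6, 126.4]]
side [[291.3, 120.5], [252.0, 124.5], [277.1, 211.7], [320.0, 205.0], [267.9, 180.9], [334.0, 171.8], [260.5, 156.2], [324.7, 148.3]]
```

```bash
cat >> h.py <<'E'
def go(x,y,z,yaw_deg,cur=None):
    s=env.state(); p=np.array(s["eef_pos"]);w=s["tcp_rot"][2]
    d=np.array([x,y,z])-p; X=np.array([np.cos(w),np.sin(w),0]);Y=np.array([np.sin(w),-np.cos(w),0])
    turn=-((yaw_deg-np.degrees(w)+180)%360-180)
    print("t",round(s["t"],1),"pos",p.round(1),"yaw",np.degrees(w).round(1),"| shift",np.round([d@X,d@Y,-d[2]],1),"turn",round(turn,1),"| F",np.round(s["ft_force"],1),"M",np.round(s["moment"],2),"open",round(s["opening"],3),"grip",np.round(s["grip_force"],1))
E
python3 -c "
from h import *
go(430.2,171.3,100,173.5)"
```

```text
t 0.3 pos [206.5 589.8 222.4] yaw 160.7 | shift [-349.5 -321.1  122.4] turn -12.8 | F [-0.3  0.3  0.4] M [-0.01 -0.05  0.01] open 0.996 grip 0.0
```

Request:
carry_out:
  motion:
    - [-35, -32, 0, 0, 0]
    - [-35, -32, 0, 0, 0.4]
    - [-35, -32, 0, 0, 0.4]
    - [-35, -32, 0, 0, 0.4]
    - [-35, -32, 0, 0, 0.4]
    - [-35, -32, 0, 0, 0.4]
    - [-35, -32, 0, 0, 0.4]
    - [-35, -32, 0, 0, 0.4]
    - [-35, -32, 0, 0, 0.4]
    - [-35, -32, 0, 0, 0.4]
    - [0, 0, 40, -6.4, 0.45]
    - [0, 0, 40, -6.4, 0.45]

```text
t: 1.5
eef_pos: [432.3, 170.9, 142.5]
tcp_rot: [3.14, 0.003, 3.029]
ft_force: [1.0, 0.8, -0.4]
opening: 0.555
grip_force: 0.0
```

```bash
python3 -c "
from h import *
go(430.2,171.3,10,173.5)"
```

```text
t 1.5 pos [432.3 170.9 142.5] yaw 173.6 | shift [  2.2   0.2 132.5] turn 0.1 | F [ 1.   0.8 -0.4] M [ 0.04 -0.08  0.02] open 0.555 grip 0.0
```

Request:
carry_out:
  motion:
    - [2, 0, 40, 0, 0.45]
    - [0, 0, 40, 0, 0.45]
    - [0, 0, 30, 0, 0.45]
    - [0, 0, 15, 0, 0.45]
    - [0, 0, 6, 0, 0.45]
    - [0, 0, 0, 0, 0.45]
    - [0, 0, 0, 0, 1]
    - [0, 0, 0, 0, 1]
    - [0, 0, 0, 0, 1]
    - [0, 0, 0, 0, 1]
    - [0, 0, 0, 0, 1]
    - [0, 0, -20, 0, 1]

```text
t: 2.7
eef_pos: [428.3, 172.2, 30.6]
tcp_rot: [-3.141, -0.003, 3.028]
ft_force: [-0.1, 0.7, -0.6]
opening: 0.227
grip_force: 30.0
```

```bash
python3 -c "
from h import *
go(678,234,330,89.5)
snap('side','pics/s2.png')"
python3 -c "
import cv2
i=cv2.imread('pics/s2.png')[140:290,130:330]
cv2.imwrite('pics/s2c.png',cv2.resize(i,(800,600)))"
```

```text
t 2.7 pos [428.3 172.2  30.6] yaw 173.5 | shift [-241.1   89.6 -299.4] turn 84.0 | F [-0.1  0.7 -0.6] M [ 0.01  0.   -0.01] open 0.227 grip 30.0
```

View pics/s2c.png

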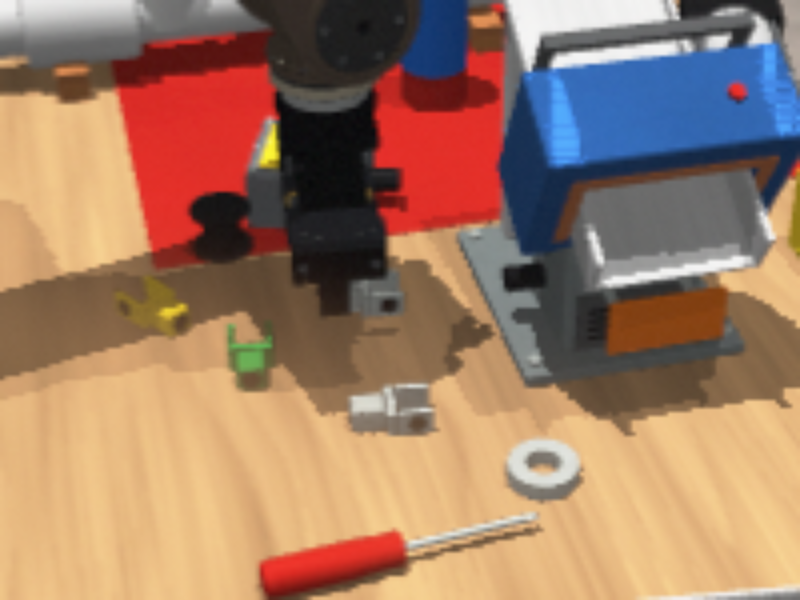

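The yoke is held by its hub, at crop (375,295), with the ears pointing away. Lifting towards the chute.

Request:
carry_out:
  motion:
    - [0, 0, -50, 0, 1]
    - [0, 0, -50, 0, 1]
    - [0, 0, -50, 0, 1]
    - [0, 0, -50, 0, 1]
    - [0, 0, -50, 0, 1]
    - [-40, 15, -10, 0, 1]
    - [-40, 15, -10, 0, 1]
    - [-40, 15, -10, 0, 1]
    - [-40, 15, -10, 0, 1]
    - [-40, 15, -10, 0, 1]
    - [-40, 15, 0, 0, 1]
    - [0, 0, 0, 0, 1]

```text
t: 3.95
eef_pos: [681.1, 235.1, 328.5]
tcp_rot: [-3.141, -0.002, 3.028]
ft_force: [-0.5, -0.5, -1.6]
opening: 0.231
grip_force: 30.0
```

Request:
carry_out:
  motion:
    - [0, 0, 0, 7.6, 1]
    - [0, 0, 0, 7.6, 1]
    - [0, 0, 0, 7.6, 1]
    - [0, 0, 0, 7.6, 1]
    - [0, 0, 0, 7.6, 1]
    - [0, 0, 0, 7.6, 1]
    - [0, 0, 0, 7.6, 1]
    - [0, 0, 0, 7.6, 1]
    - [0, 0, 0, 7.6, 1]
    - [0, 0, 0, 7.6, 1]
    - [0, 0, 0, 8, 1]
    - [0, 0, 0, 0, 1]

```text
t: 5.15
eef_pos: [677.3, 234.6, 331.3]
tcp_rot: [-3.141, 0.0, 1.56]
ft_force: [-0.1, 0.5, -1.9]
opening: 0.231
grip_force: 30.0
```

```bash
python3 -c "
from h import *
go(678,234,275,89.5)"
```

```text
t 5.2 pos [677.3 234.6 331.3] yaw 89.4 | shift [-0.6  0.7 56.3] turn -0.1 | F [-0.1  0.5 -1.9] M [-0.02  0.08 -0.01] open 0.231 grip 30.0
```

Request:
carry_out:
  motion:
    - [0, 0, 30, 0, 1]
    - [0, 0, 18, 0, 1]
    - [0, 0, 6, 0, 1]
    - [0, 0, 2, 0, 1]
    - [0, 0, 0, 0, 1]

```text
t: 5.65
eef_pos: [677.9, 234.8, 276.4]
tcp_rot: [3.141, -0.0, 1.564]
ft_force: [0.6, 0.1, -0.7]
opening: 0.23
grip_force: 30.0
```

```bash
python3 -c "
from h import *
go(678,234,275,89.5)
snap('side','pics/s3.png')"
python3 -c "
import cv2
i=cv2.imread('pics/s3.png')[40:190,230:430]
cv2.imwrite('pics/s3c.png',cv2.resize(i,(800,600)))"
```

```text
t 5.7 pos [677.9 234.8 276.4] yaw 89.6 | shift [-0.8  0.1  1.4] turn 0.1 | F [ 0.6  0.1 -0.7] M [-0.06  0.01 -0.03] open 0.23 grip 30.0
```

View pics/s3c.png

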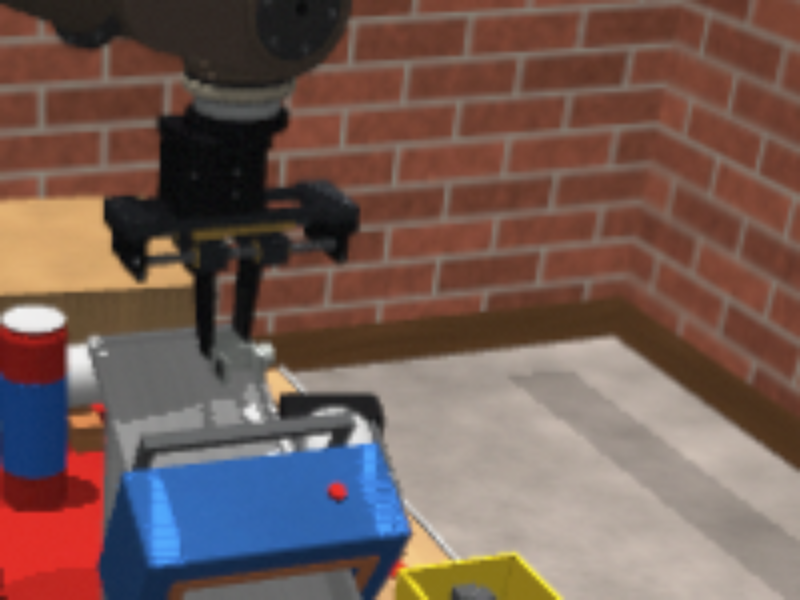

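Yoke hangs over the right lane of the loading end (crop 232,365), hub uphill, just above the floor. Releasing.

Request:
carry_out:
  motion:
    - [0, 0, 2, 0, 1]
    - [0, 0, 2, 0, 1]
    - [0, 0, 0, 0, 0.66]
    - [0, 0, 0, 0, 0.66]
    - [0, 0, 0, 0, 0.66]
    - [0, 0, 0, 0, 0.66]
    - [0, 0, -10, 0, 0.66]
    - [0, 0, -30, 0, 0.66]
    - [0, 0, -40, 0, 0.66]

```text
t: 6.6
eef_pos: [677.4, 234.6, 351.7]
tcp_rot: [-3.139, 0.001, 1.562]
ft_force: [0.2, -0.1, 0.4]
opening: 0.339
grip_force: 0.0
```

```bash
python3 -c "
from h import *
go(424,222,100,179)
snap('side','pics/s4.png')
snap('top','pics/t4.png')"
python3 -c "
import cv2,numpy as np
i=cv2.imread('pics/s4.png')[90:190,230:363]
j=cv2.imread('pics/t4.png')[115:265,160:360]
cv2.imwrite('pics/s4c.png',np.hstack([cv2.resize(i,(400,300)),cv2.resize(j,(400,300))]))"
```

```text
t 6.6 pos [677.4 234.6 351.7] yaw 89.5 | shift [ -14.8 -253.2  251.7] turn -89.5 | F [ 0.2 -0.1  0.4] M [-0.07  0.01 -0.05] open 0.339 grip 0.0
```

View pics/s4c.png

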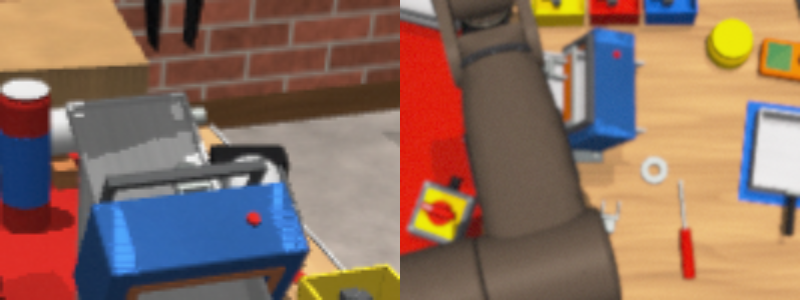

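Request:
carry_out:
  motion:
    - [0, -42, 0, 0, 0.1]
    - [-3, -42, 0, 0, 0.1]
    - [-3, -42, 0, 0, 0.1]
    - [-3, -42, 0, 0, 0.1]
    - [-3, -42, 0, 0, 0.1]
    - [-3, -43, 0, 0, 0.05]
    - [0, 0, 30, -8, 0.05]
    - [0, 0, 30, -8, 0.05]
    - [0, 0, 30, -8, 0.05]
    - [0, 0, 30, -8, 0.05]
    - [0, 0, 30, -8, 0.05]
    - [0, 0, 30, -8, 0.05]

```text
t: 7.9
eef_pos: [424.7, 222.0, 171.0]
tcp_rot: [3.141, 0.0, 2.406]
ft_force: [0.5, -0.6, 0.3]
opening: 0.953
grip_force: 0.0
```

Request:
carry_out:
  motion:
    - [0, 0, 20, -8, 0.05]
    - [0, 0, 20, -8, 0.05]
    - [0, 0, 20, -8, 0.05]
    - [0, 0, 0, -8, 0.05]
    - [0, 0, 0, -8, 0.05]
    - [0, 0, 0, -1.5, 0.05]
    - [0, 0, 0, 0, 0.05]

```text
t: 8.6
eef_pos: [424.9, 222.0, 111.9]
tcp_rot: [3.141, 0.001, 3.122]
ft_force: [0.1, -0.2, -1.6]
opening: 0.951
grip_force: 0.0
```

```bash
python3 -c "
from h import *
go(424,222,10,179)"
```

```text
t 8.6 pos [424.9 222.  111.9] yaw 178.9 | shift [  0.9  -0.  101.9] turn -0.1 | F [ 0.1 -0.2 -1.6] M [-0.01  0.01 -0.05] open 0.951 grip 0.0
```

Request:
carry_out:
  motion:
    - [0, 0, 40, 0, 0.05]
    - [0, 0, 40, 0, 0.05]
    - [0, 0, 16, 0, 0.05]
    - [0, 0, 6, 0, 0.05]
    - [0, 0, 0, 0, 0.4]
    - [0, 0, 0, 0, 0.6]
    - [0, 0, 0, 0, 0.8]
    - [0, 0, 0, 0, 1]
    - [0, 0, 0, 0, 1]
    - [0, 0, 0, 0, 1]
    - [0, 0, 0, 0, 1]
    - [0, 0, 0, 0, 1]

```text
t: 9.8
eef_pos: [424.7, 222.0, 9.7]
tcp_rot: [3.141, 0.0, 3.124]
ft_force: [-0.1, 2.0, 0.7]
opening: 0.332
grip_force: 0.7
```

```bash
python3 -c "
from h import *
go(608,234,330,89.5)
snap('side','pics/s5.png')"
python3 -c "
import cv2,numpy as np
i=cv2.imread('pics/s5.png')[170:270,150:283]
cv2.imwrite('pics/s5c.png',cv2.resize(i,(532,400)))"
```

```text
t 9.8 pos [424.7 222.    9.7] yaw 179.0 | shift [-183.1   15.2 -320.3] turn 89.5 | F [-0.1  2.   0.7] M [0.32 0.   0.  ] open 0.332 grip 0.7
```

View pics/s5c.png

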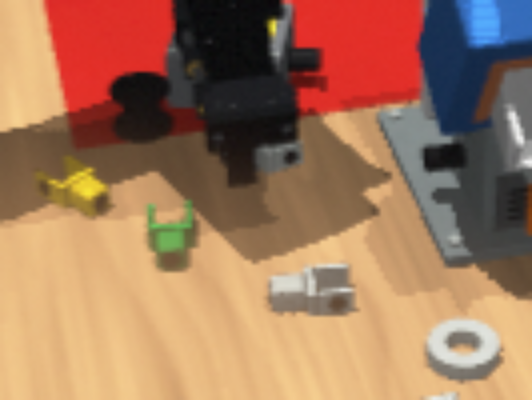

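Still closing while dragging the yoke (crop 280,157). I continue the close, then lift.

Request:
carry_out:
  motion:
    - [0, 0, 0, 0, 1]
    - [0, 0, 0, 0, 1]
    - [0, 0, 0, 0, 1]
    - [0, 0, 0, 0, 1]
    - [0, 0, 0, 0, 1]
    - [0, 0, -20, 0, 1]
    - [0, 0, -20, 0, 1]

```text
t: 10.55
eef_pos: [424.1, 221.6, 49.5]
tcp_rot: [-3.141, -0.002, 3.124]
ft_force: [-0.5, 0.2, -0.4]
opening: 0.229
grip_force: 30.0
```

Request:
carry_out:
  motion:
    - [0, 0, -50, 0, 1]
    - [0, 0, -50, 0, 1]
    - [0, 0, -50, 0, 1]
    - [0, 0, -50, 0, 1]
    - [0, 0, -50, 0, 1]
    - [-36.5, 3, -6, 0, 1]
    - [-36.5, 3, -6, 0, 1]
    - [-36.5, 3, -6, 0, 1]
    - [-36.5, 3, -6, 0, 1]
    - [-36.5, 3, -6, 0, 1]
    - [0, 0, 0, 0, 1]

```text
t: 11.65
eef_pos: [610.4, 233.2, 328.2]
tcp_rot: [-3.141, -0.001, 3.123]
ft_force: [-0.7, -0.8, -0.9]
opening: 0.225
grip_force: 30.0
```

Request:
carry_out:
  motion:
    - [0, 0, 0, 8.1, 1]
    - [0, 0, 0, 8.1, 1]
    - [0, 0, 0, 8.1, 1]
    - [0, 0, 0, 8.1, 1]
    - [0, 0, 0, 8.1, 1]
    - [0, 0, 0, 8.1, 1]
    - [0, 0, 0, 8.1, 1]
    - [0, 0, 0, 8.1, 1]
    - [0, 0, 0, 8.1, 1]
    - [0, 0, 0, 8.1, 1]
    - [0, 0, 0, 8.4, 1]
    - [0, 0, 0, 0, 1]

```text
t: 12.85
eef_pos: [606.7, 233.6, 329.2]
tcp_rot: [-3.14, 0.0, 1.562]
ft_force: [-0.6, -0.3, -0.8]
opening: 0.227
grip_force: 30.0
```

```bash
python3 -c "
from h import *
go(608,234,273,89.5)"
```

```text
t 12.8 pos [606.7 233.6 329.2] yaw 89.5 | shift [ 0.4  1.3 56.2] turn -0.0 | F [-0.6 -0.3 -0.8] M [-0.03  0.07  0.05] open 0.227 grip 30.0
```

Request:
carry_out:
  motion:
    - [0, 1, 30, 0, 1]
    - [0, 0, 18, 0, 1]
    - [0, 0, 5, 0, 1]
    - [0, 0, 3, 0, 1]
    - [0, 0, 0, 0, 1]
    - [0, 0, 0, 0, 0.66]
    - [0, 0, 0, 0, 0.66]
    - [0, 0, 0, 0, 0.66]
    - [0, 0, 0, 0, 0.66]
    - [0, 0, -10, 0, 0.66]
    - [0, 0, -30, 0, 0.66]
    - [0, 0, -40, 0, 0.66]

```text
t: 14.05
eef_pos: [607.9, 233.6, 353.9]
tcp_rot: [-3.139, 0.001, 1.564]
ft_force: [1.0, -0.9, 0.9]
opening: 0.341
grip_force: 0.0
```

```bash
python3 -c "
from h import *
go(423,47,100,176)"
```

```text
t 14.1 pos [607.9 233.6 353.9] yaw 89.6 | shift [-187.8 -183.7  253.9] turn -86.4 | F [ 1.  -0.9  0.9] M [-0.07  0.03 -0.  ] open 0.341 grip 0.0
```

Request:
carry_out:
  motion:
    - [-37.5, -36.7, 0, 0, 0.45]
    - [-37.5, -36.7, 0, 0, 0.45]
    - [-37.5, -36.7, 0, 0, 0.45]
    - [-37.5, -36.7, 0, 0, 0.45]
    - [-37.5, -36.7, 0, 0, 0.45]
    - [0, 0, 25, -8, 0.45]
    - [0, 0, 25, -8, 0.45]
    - [0, 0, 25, -8, 0.45]
    - [0, 0, 25, -8, 0.45]
    - [0, 0, 25, -8, 0.45]
    - [0, 0, 25, -8, 0.45]
    - [0, 0, 25, -8, 0.45]

```text
t: 15.25
eef_pos: [432.7, 56.3, 178.5]
tcp_rot: [3.141, 0.001, 2.547]
ft_force: [0.6, 0.4, -0.9]
opening: 0.553
grip_force: 0.0
```

Request:
carry_out:
  motion:
    - [0, 0, 25, -8, 0.45]
    - [0, 0, 25, -8, 0.45]
    - [0, 0, 25, -8, 0.45]
    - [0, 0, 0, -6.4, 0.45]
    - [0, 0, 0, 0, 0.45]

```text
t: 15.75
eef_pos: [432.7, 56.2, 103.6]
tcp_rot: [3.142, -0.0, 3.073]
ft_force: [0.2, 0.3, 0.6]
opening: 0.55
grip_force: 0.0
```

```bash
python3 -c "
from h import *
go(423,47,10,176)"
```

```text
t 15.8 pos [432.7  56.2 103.6] yaw 176.1 | shift [ 9.  -9.9 93.6] turn 0.1 | F [0.2 0.3 0.6] M [-0.02  0.03 -0.05] open 0.55 grip 0.0
```

Request:
carry_out:
  motion:
    - [9, -10, 30, 0, 0.45]
    - [0, 0, 40, 0, 0.45]
    - [0, 0, 17, 0, 0.45]
    - [0, 0, 6, 0, 0.45]
    - [0, 0, 0, 0, 0.45]
    - [0, 0, 0, 0, 1]
    - [0, 0, 0, 0, 1]
    - [0, 0, 0, 0, 1]
    - [0, 0, 0, 0, 1]
    - [0, 0, 0, 0, 1]
    - [0, 0, 0, 0, 1]
    - [0, 0, -20, 0, 1]

```text
t: 16.95
eef_pos: [421.9, 46.9, 29.7]
tcp_rot: [3.142, -0.003, 3.072]
ft_force: [0.1, 0.1, -1.4]
opening: 0.23
grip_force: 30.0
```

```bash
python3 -c "
from h import *
go(643,234,330,89.5)"
```

```text
t 16.9 pos [421.9  46.9  29.7] yaw 176.0 | shift [-207.5  202.  -300.3] turn 86.5 | F [ 0.1  0.1 -1.4] M [0.03 0.09 0.02] open 0.23 grip 30.0
```

Request:
carry_out:
  motion:
    - [0, 0, -50, 0, 1]
    - [0, 0, -50, 0, 1]
    - [0, 0, -50, 0, 1]
    - [0, 0, -50, 0, 1]
    - [0, 0, -50, 0, 1]
    - [0, 0, -50, 0, 1]
    - [-34.5, 33.7, -2, 0, 1]
    - [-34.5, 33.7, 0, 0, 1]
    - [-34.5, 33.7, 0, 0, 1]
    - [-34.5, 33.7, 0, 0, 1]
    - [-34.5, 33.7, 0, 0, 1]
    - [-34.5, 33.7, 0, 0, 1]

```text
t: 18.15
eef_pos: [644.2, 235.6, 332.2]
tcp_rot: [-3.141, -0.001, 3.072]
ft_force: [1.1, -0.2, -1.4]
opening: 0.231
grip_force: 30.0
```

Request:
carry_out:
  motion:
    - [0, 0, 0, 7.8, 1]
    - [0, 0, 0, 7.8, 1]
    - [0, 0, 0, 7.8, 1]
    - [0, 0, 0, 7.8, 1]
    - [0, 0, 0, 7.8, 1]
    - [0, 0, 0, 7.8, 1]
    - [0, 0, 0, 7.8, 1]
    - [0, 0, 0, 7.8, 1]
    - [0, 0, 0, 7.8, 1]
    - [0, 0, 0, 7.8, 1]
    - [0, 0, 0, 8.4, 1]
    - [0, 0, 0, 0, 1]

```text
t: 19.35
eef_pos: [643.0, 234.1, 332.2]
tcp_rot: [-3.141, 0.0, 1.562]
ft_force: [-0.4, -0.2, -1.9]
opening: 0.225
grip_force: 30.0
```

```bash
python3 -c "
from h import *
go(643,234,273,89.5)"
```

```text
t 19.4 pos [643.  234.1 332.2] yaw 89.5 | shift [-0.1  0.  59.2] turn -0.0 | F [-0.4 -0.2 -1.9] M [-0.09  0.07  0.01] open 0.225 grip 30.0
```

Release, then retreat to above the isolator (444,359). The bar yaw is -20°, so tool y across the bar means tool x along it, at yaw 70°.

Request:
carry_out:
  motion:
    - [0, 0, 32, 0, 1]
    - [0, 0, 18, 0, 1]
    - [0, 0, 6, 0, 1]
    - [0, 0, 3, 0, 1]
    - [0, 0, 0, 0, 1]
    - [0, 0, 0, 0, 0.66]
    - [0, 0, 0, 0, 0.66]
    - [0, 0, 0, 0, 0.66]
    - [0, 0, 0, 0, 0.66]
    - [0, 0, -10, 0, 0.66]
    - [0, 0, -30, 0, 0.66]
    - [0, 0, -40, 0, 0.66]

```text
t: 20.55
eef_pos: [642.8, 234.1, 353.8]
tcp_rot: [-3.139, 0.001, 1.564]
ft_force: [1.9, -0.4, 0.9]
opening: 0.338
grip_force: 0.0
```

```bash
python3 -c "
from h import *
go(444,359,200,70)"
```

```text
t 20.6 pos [642.8 234.1 353.8] yaw 89.6 | shift [ 123.6 -199.6  153.8] turn 19.6 | F [ 1.9 -0.4  0.9] M [-0.04  0.12  0.  ] open 0.338 grip 0.0
```

Request:
carry_out:
  motion:
    - [20, -33, 0, 0, 0.5]
    - [21, -33, 0, 0, 0.5]
    - [21, -33, 0, 0, 0.5]
    - [21, -33, 0, 0, 0.5]
    - [20, -33, 0, 0, 0.5]
    - [20, -34, 0, 0, 0.5]
    - [0, 0, 50, 6.6, 0.5]
    - [0, 0, 50, 6.5, 0.5]
    - [0, 0, 50, 6.5, 0.5]
    - [0, 0, 0, 0, 0.5]

```text
t: 21.55
eef_pos: [443.1, 357.4, 199.3]
tcp_rot: [-3.136, 0.007, 1.22]
ft_force: [0.1, -0.3, -0.3]
opening: 0.504
grip_force: 0.0
```

Run:
```python
from h import *
go(444,359,80,70)
a=snap("top");b=snap("side")
r=[cv2.resize(a["color"][115:205,180:300,::-1],(400,300),interpolation=2),cv2.resize(b["color"][105:195,235:355,::-1],(400,300),interpolation=2),cv2.resize(b["color"][145:205,175:255,::-1],(400,300),interpolation=2),cv2.resize(a["color"][160:235,310:410,::-1],(400,300),interpolation=2)]
cv2.imwrite("pics/c6.png",np.vstack([np.hstack(r[:2]),np.hstack(r[2:])]))
```

```text
t 21.6 pos [443.1 357.4 199.3] yaw 69.9 | shift [  1.8   0.3 119.3] turn -0.1 | F [ 0.1 -0.3 -0.3] M [-0.08  0.09  0.02] open 0.504 grip 0.0
```

View pics/c6.png

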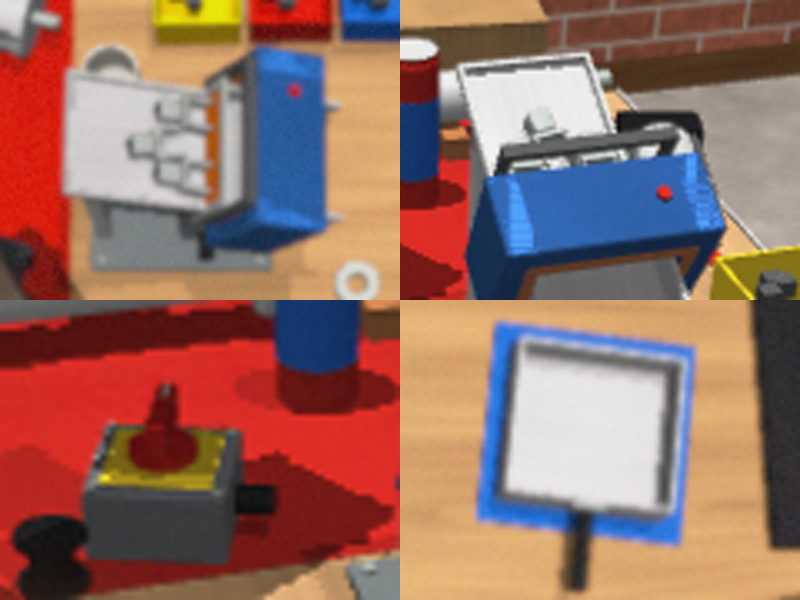

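All three yokes lie on the loading end (top crop: (170,108), (142,145), (170,172)), the third a little uphill between the other two. The isolator bar is still off, and the dish sits on its mat. Now I switch on.

Request:
carry_out:
  motion:
    - [1, 0, 40, 0, 0.5]
    - [0, 0, 40, 0, 0.5]
    - [0, 0, 25, 0, 0.5]
    - [0, 0, 14, 0, 0.5]
    - [0, 0, 0, 0, 0.5]
    - [0, 0, 0, 0, 1]
    - [0, 0, 0, 0, 1]
    - [0, 0, 0, 0, 1]
    - [0, 0, 0, 0, 1]
    - [0, 0, 0, 0, 1]
    - [0, 0, 0, 0, 1]

```text
t: 22.75
eef_pos: [446.7, 359.4, 85.3]
tcp_rot: [3.139, -0.001, 1.222]
ft_force: [5.0, -4.3, 3.4]
opening: 0.147
grip_force: 30.0
```

Request:
carry_out:
  motion:
    - [0, 0, 0, 8, 1]
    - [0, 0, 0, 8, 1]
    - [0, 0, 0, 8, 1]
    - [0, 0, 0, 8, 1]
    - [0, 0, 0, 8, 1]
    - [0, 0, 0, 8, 1]
    - [0, 0, 0, 8, 1]
    - [0, 0, 0, 8, 1]
    - [0, 0, 0, 8, 1]
    - [0, 0, 0, 8, 1]
    - [0, 0, 0, 8, 1]
    - [0, 0, 0, 2, 1]

```text
t: 23.95
eef_pos: [445.1, 363.2, 85.5]
tcp_rot: [-3.135, 0.0, -0.355]
ft_force: [-8.6, 25.8, 0.9]
opening: 0.149
grip_force: 30.1
```

```bash
python3 -c "
from h import *
go(446,359,85,-20)"
```

```text
t 23.9 pos [445.1 363.2  85.5] yaw -20.3 | shift [2.3 3.6 0.5] turn -0.3 | F [-8.6 25.8  0.9] M [4.77 1.87 0.49] open 0.149 grip 30.1
```

Request:
carry_out:
  motion:
    - [0, 0, 0, 0, 0.5]
    - [0, 0, 0, 0, 0.5]
    - [0, 0, 0, 0, 0.5]
    - [0, 0, 0, 0, 0.5]
    - [0, 0, -20, 0, 0.5]
    - [0, 0, -40, 0, 0.5]
    - [0, 0, -50, 0, 0.5]

```text
t: 24.65
eef_pos: [444.9, 358.7, 194.5]
tcp_rot: [3.139, 0.002, -0.35]
ft_force: [0.3, 0.1, 0.3]
opening: 0.5
grip_force: 0.0
```

```bash
cat > d.py <<'E'
from h import *
a=snap("top");b=snap("side");H=hsv(a)
# dish: handle mask + rim
m=np.zeros(H.shape[:2],bool)
m[200:245,325:390]=(H[200:245,325:390,2]<75)&(H[200:245,325:390,1]<140)
for i,s,c,M in blobs(m,15):
    ys,xs=np.nonzero(M);P=onz(a,np.c_[xs,ys],59);r=rect(P);print("dark",s.tolist(),np.round(r[0],1),np.round(r[1],1),round(r[2],1),P.min(0).round(),P.max(0).round())
mat=(H[...,0]>100)&(H[...,0]<125)&(H[...,1]>130)
mat[:160]=0;mat[230:]=0;mat[:,:320]=0;mat[:,392:]=0
bl=max(blobs(mat,50),key=lambda q:q[1][4]);ys,xs=np.nonzero(bl[3]);P=onz(a,np.c_[xs,ys],3);print("mat",rect(P))
# dish interior+rim: not-wood, not-mat, inside mat hull
hull=np.zeros(mat.shape,np.uint8);cv2.fillConvexPoly(hull,cv2.convexHull(np.c_[xs,ys].astype(np.int32)),1)
dm=(hull>0)&~mat&(H[...,1]<110)
bl=max(blobs(cv2.morphologyEx(dm.astype(np.uint8),cv2.MORPH_OPEN,np.ones((5,5))),50),key=lambda q:q[1][4]);ys,xs=np.nonzero(bl[3]);P=onz(a,np.c_[xs,ys],63);print("dish rim",rect(P))
E
python3 d.py
python3 - <<'E'
from h import *
go(440,-200,200,-8)
a=snap("top");b=snap("side")
r=[cv2.resize(a["color"][195:245,155:222,::-1],(400,300),interpolation=2),cv2.resize(b["color"][145:205,175:255,::-1],(400,300),interpolation=2),cv2.resize(b["color"][280:384,230:370,::-1],(400,300),interpolation=2),cv2.resize(a["color"][160:235,310:410,::-1],(400,300),interpolation=2)]
cv2.imwrite("pics/c7.png",np.vstack([np.hstack(r[:2]),np.hstack(r[2:])]))
E
```

```text
dark [353, 213, 5, 19, 59] [ 434.1 -287.6] [13.6 69. ] 80.2 [ 400. -300.   59.] [ 468. -281.   59.]
mat ((556.8397216796875, -312.73687744140625), (192.44631958007812, 193.4182586669922), 81.58206939697266)
dish rim ((549.8577880859375, -303.16265869140625), (160.30491638183594, 162.8308868408203), 81.21714782714844)
t 24.8 pos [447.4 360.5 200.5] yaw -20.0 | shift [1.848e+02 5.292e+02 5.000e-01] turn -12.0 | F [0.4 1.2 0.1] M [-0.01  0.17  0.09] open 0.498 grip 0.0
```

View pics/c7.png

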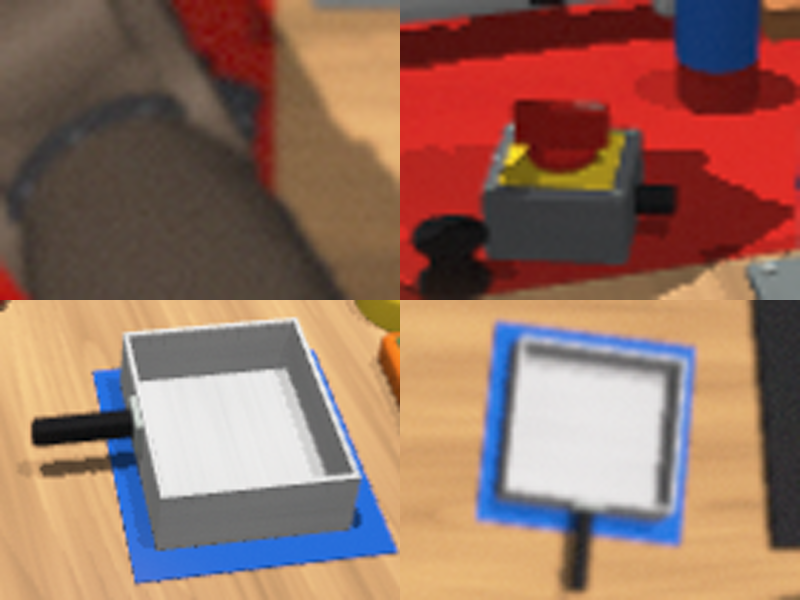

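The isolator bar is now broadside to the side camera (crop 560,135), turned 90°, so the coil is on. The dish stands on its mat with the handle towards the robot. I measure it from the rim corners in the side view.

Run:
```python
from h import *
b=snap("side");a=snap("top")
S=lambda x,y:(230+x*.35,280+(y-300)*104/300)
P=onz(b,[S(122,335),S(298,320),S(360,475),S(160,498)],63);print(P.round(1).tolist(),P.mean(0),[np.linalg.norm(P[i]-P[(i+1)%4]).round() for i in range(4)])
print("axis",(P[1]+P[2]-P[0]-P[3])[:2],(P[1]+P[0]-P[2]-P[3])[:2])
H=onz(b,[S(32,420),S(130,411)],59);print("handle top edge",H.round(1).tolist())
T=lambda x,y:(310+(x-400)*.25,160+(y-300)*.25)
P=onz(a,[T(520,337),T(688,360),T(672,517),T(495,496)],63);print("top rim",P.round(1).tolist(),P.mean(0),[np.linalg.norm(P[i]-P[(i+1)%4]).round() for i in range(4)])
```

```text
[[492.0, -224.1, 63.0], [640.9, -247.2, 63.0], [617.2, -400.0, 63.0], [468.7, -379.3, 63.0]] [ 554.69487851 -312.66418112   63.        ] [np.float64(151.0), np.float64(155.0), np.float64(150.0), np.float64(157.0)]
axis [297.53377051 -43.80959884] [ 46.98400113 308.034579  ]
handle top edge [[398.6, -284.8, 59.0], [474.3, -296.9, 59.0]]
top rim [[636.0, -243.8, 63.0], [611.5, -404.1, 63.0], [460.8, -378.3, 63.0], [483.5, -212.3, 63.0]] [ 547.91907308 -309.64562592   63.        ] [np.float64(162.0), np.float64(153.0), np.float64(168.0), np.float64(156.0)]
```

```bash
python3 -c "
from h import *
go(436,-294,120,-8.2)"
```

```text
t 24.9 pos [445.  359.  193.5] yaw -20.0 | shift [215.  616.7  73.5] turn -11.8 | F [-1.  -0.1 -0.2] M [-0.05  0.14 -0.01] open 0.5 grip 0.0
```

Request:
carry_out:
  motion:
    - [16, 46, 0, 0, 0.45]
    - [16, 46, 0, 0, 0.45]
    - [16, 46, 0, 0, 0.45]
    - [16, 46, 0, 0, 0.45]
    - [16, 46, 0, 0, 0.45]
    - [16, 46, 0, 0, 0.45]
    - [16, 46, 0, 0, 0.45]
    - [16, 46, 0, 0, 0.45]
    - [16, 46, 0, 0, 0.45]
    - [16, 46, 0, 0, 0.45]
    - [16, 46, 0, 0, 0.45]
    - [16, 46, 0, 0, 0.45]

```text
t: 26.15
eef_pos: [436.1, -226.7, 193.2]
tcp_rot: [-3.141, 0.002, -0.349]
ft_force: [1.1, 0.2, -0.4]
opening: 0.549
grip_force: 0.0
```

```bash
python3 -c "
from h import *
go(436,-294,100,-8.2)"; python3 d.py
```

```text
t 26.1 pos [ 436.1 -226.7  193.2] yaw -20.0 | shift [22.9 63.2 93.2] turn -11.8 | F [ 1.1  0.2 -0.4] M [-0.05  0.13  0.01] open 0.549 grip 0.0
dark [325, 200, 45, 34, 443] [ 455.5 -260.4] [166.3 124.2] 89.1 [ 395. -343.   59.] [ 519. -176.   59.]
dark [371, 200, 11, 18, 34] [ 484.1 -376.3] [12.4 72.3] 53.4 [ 451. -394.   59.] [ 516. -353.   59.]
mat ((637.4312744140625, -303.19219970703125), (100.57771301269531, 216.78497314453125), 21.682153701782227)
dish rim ((591.5245361328125, -302.814208984375), (156.422607421875, 89.27740478515625), 89.1647720336914)
```

Request:
carry_out:
  motion:
    - [11.5, 31.5, 0, 0, 0.45]
    - [11.5, 31.5, 0, 0, 0.45]
    - [0, 0, 40, -6, 0.45]
    - [0, 0, 40, -5.8, 0.45]
    - [0, 0, 0, 0, 0.45]

```text
t: 26.75
eef_pos: [434.9, -289.8, 109.8]
tcp_rot: [-3.136, 0.008, -0.142]
ft_force: [-0.4, 0.4, 0.4]
opening: 0.55
grip_force: 0.0
```

Run:
```python
from h import *
go(436,-294,36,-8.2)
b=snap("side");H=hsv(b);c0=cv2.imread("pics/side0.png");H0=cv2.cvtColor(c0,cv2.COLOR_BGR2HSV)
for h in(H0,H):
    m=np.zeros(h.shape[:2],bool);m[312:340,236:276]=h[312:340,236:276,2]<60
    ys,xs=np.nonzero(m);print(m.sum(),xs.mean(),ys.mean(),xs.min(),xs.max(),ys.min(),ys.max())
```

```text
t 26.8 pos [ 434.9 -289.8  109.8] yaw -8.1 | shift [ 1.7  4.  73.8] turn 0.1 | F [-0.4  0.4  0.4] M [-0.03  0.19 -0.03] open 0.55 grip 0.0
297 258.6228956228956 323.973063973064 242 275 318 329
382 258.5759162303665 322.35078534031413 241 275 312 330
```

Request:
carry_out:
  motion:
    - [1, 3, 35, 0, 0.45]
    - [0, 0, 25, 0, 0.45]
    - [0, 0, 10, 0, 0.45]
    - [0, 0, 4, 0, 0.45]
    - [0, 0, 0, 0, 0.45]
    - [0, 0, 0, 0, 1]
    - [0, 0, 0, 0, 1]
    - [0, 0, 0, 0, 1]
    - [0, 0, 0, 0, 1]
    - [0, 0, 0, 0, 1]
    - [0, 0, 0, 0, 1]
    - [0, 0, 0, 0, 1]

```text
t: 28.0
eef_pos: [437.7, -295.0, 40.7]
tcp_rot: [-3.141, -0.0, -0.143]
ft_force: [-0.3, 1.0, 2.4]
opening: 0.144
grip_force: 30.0
```

Request:
carry_out:
  motion:
    - [0, 0, -8, 0, 1]
    - [0, 0, -15, 0, 1]
    - [0, 0, -20, 0, 1]
    - [0, 0, -20, 0, 1]
    - [0, 0, 0, 0, 1]
    - [0, 0, 0, 0, 1]

```text
t: 28.6
eef_pos: [437.6, -295.0, 103.6]
tcp_rot: [3.141, -0.0, -0.143]
ft_force: [-0.1, 0.0, -2.1]
opening: 0.144
grip_force: 30.0
```

Run:
```python
from h import *
go(436,-294,36,-8.2)
b=snap("side");cv2.imwrite("pics/s8.png",b["color"][:,:,::-1])
cv2.imwrite("pics/s8c.png",cv2.resize(b["color"][234:384,180:380,::-1],(800,600),interpolation=2))
```

```text
t 28.6 pos [ 437.6 -295.   103.6] yaw -8.2 | shift [-1.7 -0.7 67.6] turn 0.0 | F [-0.1  0.  -2.1] M [0.02 0.39 0.01] open 0.144 grip 30.0
```

View pics/s8c.png

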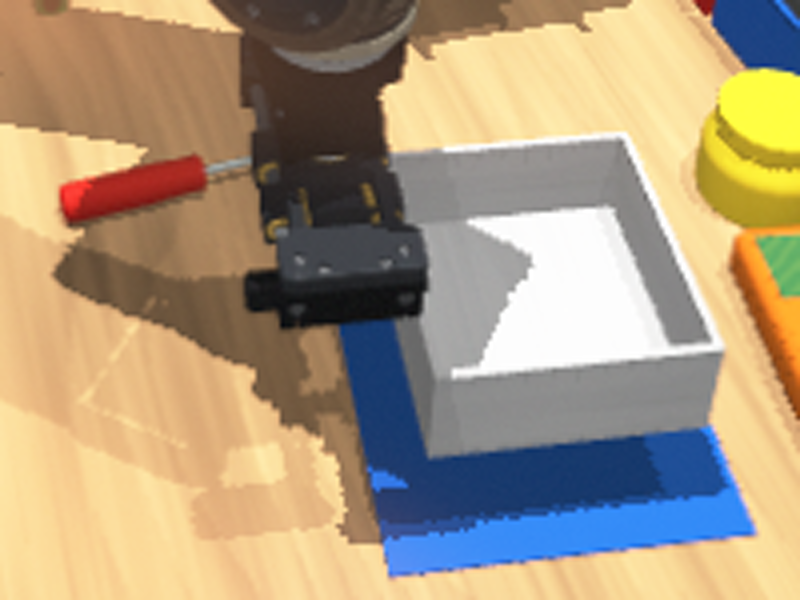

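Run:
```python
from h import *
t=cv2.imread("pics/top0.png");s=cv2.imread("pics/side0.png")
import types
a=snap("top");b=snap("side")
h=cv2.cvtColor(t,cv2.COLOR_BGR2HSV);m=np.zeros(h.shape[:2],bool);W=(slice(120,152),slice(308,342));m[W]=(abs(h[W][...,0].astype(int)-28)<5)&(h[W][...,1]>190)
ys,xs=np.nonzero(m);P=onz(a,np.c_[xs,ys],60);print("tub",P.mean(0),P.min(0),P.max(0))
h=cv2.cvtColor(s,cv2.COLOR_BGR2HSV);m=np.zeros(h.shape[:2],bool);W=(slice(250,292),slice(350,395));m[W]=(abs(h[W][...,0].astype(int)-28)<5)&(h[W][...,1]>190)
ys,xs=np.nonzero(m);top=ys<ys.min()+22;P=onz(b,np.c_[xs,ys][top],70);print("tub side",P.mean(0),P.min(0),P.max(0))
go(642,-230,160,90)
# path waypoints
```

```text
tub [ 768.63518811 -192.00256147   60.        ] [ 721.5789724  -233.39830194   60.        ] [ 814.97635158 -149.82906478   60.        ]
tub side [ 767.33491847 -204.06521573   70.        ] [ 707.82005924 -245.46683839   70.        ] [ 813.58577811 -158.70062272   70.        ]
t 28.8 pos [ 437.3 -294.7  102.7] yaw -8.2 | shift [193.4 -93.3 -57.3] turn -98.2 | F [-0.1 -0.2 -2.1] M [0.02 0.34 0.02] open 0.147 grip 30.0
```

The dish is held level by its handle (crop 400,290), underside about 38 mm below the TCP. The tub at about (768,-197) must be cleared, so I carry high.

Request:
carry_out:
  motion:
    - [0, 0, -20, 0, 1]
    - [0, 0, -25, 0, 1]
    - [0, 0, -20, 0, 1]
    - [15, -6.5, 0, 0, 1]
    - [30, -13, 0, 0, 1]
    - [30, -13, 0, 0, 1]
    - [30, -13, 0, 0, 1]
    - [30, -13, 0, 0, 1]
    - [30, -12, 0, 0, 1]
    - [14, -6, 0, 0, 1]
    - [0, 0, 0, 0, 1]
    - [0, 0, 0, 0, 1]

```text
t: 29.95
eef_pos: [625.4, -244.2, 166.7]
tcp_rot: [-3.141, 0.003, -0.142]
ft_force: [-0.2, -0.2, -2.3]
opening: 0.148
grip_force: 30.0
```

Request:
carry_out:
  motion:
    - [0, 0, 0, -4, 1]
    - [0, 0, 0, -8, 1]
    - [0, 0, 0, -8.5, 1]
    - [0, 0, 0, -8.5, 1]
    - [0, 0, 0, -8.5, 1]
    - [0, 0, 0, -8.5, 1]
    - [0, 0, 0, -8.5, 1]
    - [0, 0, 0, -8.5, 1]
    - [0, 0, 0, -8.5, 1]
    - [0, 0, 0, -8.5, 1]
    - [0, 0, 0, -8, 1]
    - [0, 0, 0, -8, 1]

```text
t: 31.15
eef_pos: [624.9, -245.3, 168.3]
tcp_rot: [-3.141, -0.0, 1.537]
ft_force: [-0.8, 0.5, -1.0]
opening: 0.146
grip_force: 30.0
```

Run:
```python
from h import *
go(625,-228,90,89.5)
```

```text
t 31.1 pos [ 624.9 -245.3  168.3] yaw 88.1 | shift [17.3 -0.4 78.3] turn -1.4 | F [-0.8  0.5 -1. ] M [-0.27  0.09 -0.02] open 0.146 grip 30.0
```

Request:
carry_out:
  motion:
    - [8, 0, 25, -1.4, 1]
    - [9, 0, 30, 0, 1]
    - [0, 0, 20, 0, 1]
    - [0, 0, 4, 0, 1]
    - [10, 8, 0, 0, 1]
    - [10, 8, 0, 0, 1]
    - [8, 1, 0, 0, 1]
    - [0, 0, 0, 0, 1]

```text
t: 31.95
eef_pos: [644.2, -198.6, 90.5]
tcp_rot: [3.14, 0.0, 1.559]
ft_force: [0.4, -0.6, -2.4]
opening: 0.146
grip_force: 30.0
```

Run:
```python
from h import *
go(642,-189,90,89.5)
b=snap("side");a=snap("top")
r=[cv2.resize(b["color"][150:240,230:350,::-1],(400,300),interpolation=2),cv2.resize(a["color"][115:205,220:340,::-1],(400,300),interpolation=2)]
cv2.imwrite("pics/c9.png",np.hstack(r))
```

```text
t 31.9 pos [ 644.2 -198.6   90.5] yaw 89.3 | shift [ 9.6 -2.4  0.5] turn -0.2 | F [ 0.4 -0.6 -2.4] M [-0.31  0.08 -0.01] open 0.146 grip 30.0
```

View pics/c9.png

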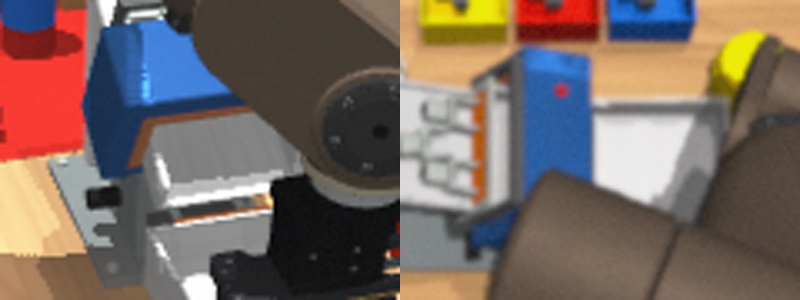

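The dish sits under the lip just short of the plate (orange strip visible at crop (210,210)), with the yokes still behind the gate (right crop 430,145). Pushing in.

Request:
carry_out:
  motion:
    - [5, 0, 0, 0, 1]
    - [5, 0, 0, 0, 1]
    - [7, 0, 0, 0, 1]
    - [7, 0, 0, 0, 1]
    - [6, 0, 0, 0, 1]
    - [6, 0, 0, 0, 1]
    - [4, 0, 0, 0, 1]
    - [0, 0, 0, 0, 1]
    - [0, 0, 0, 0, 1]

```text
t: 32.95
eef_pos: [644.2, -160.1, 89.7]
tcp_rot: [3.141, 0.0, 1.557]
ft_force: [0.6, -4.6, -1.3]
opening: 0.145
grip_force: 30.0
```

Run:
```python
from h import *
go(642,-155,90,89.5)
a=snap("top","pics/t10.png");snap("side","pics/s10.png")
c=a["color"][145:180,222:250].astype(int)
print("orange px",((c[...,0]>180)&(c[...,2]<90)&(c[...,1]<150)).sum(),"ref",(lambda c:((c[...,0]>180)&(c[...,2]<90)&(c[...,1]<150)).sum())(cv2.imread("pics/top0.png")[145:180,222:250,::-1].astype(int)))
```

```text
t 33.0 pos [ 644.2 -160.1   89.7] yaw 89.2 | shift [ 5.1 -2.3 -0.3] turn -0.3 | F [ 0.6 -4.6 -1.3] M [-0.98  0.05  0.05] open 0.145 grip 30.0
orange px 4 ref 0
```

Request:
carry_out:
  motion:
    - [2, 0, 0, 0, 1]
    - [0, 0, 0, 0, 1]
    - [0, 0, 0, 0, 1]
    - [0, 0, 0, 0, 1]
    - [0, 0, 0, 0, 1]
    - [0, 0, 0, 0, 1]
    - [0, 0, 0, 0, 1]
    - [0, 0, 0, 0, 1]
    - [0, 0, 0, 0, 1]
    - [0, 0, 0, 0, 1]
    - [0, 0, 0, 0, 1]
    - [0, 0, 0, 0, 1]

```text
t: 34.25
eef_pos: [644.1, -157.9, 89.5]
tcp_rot: [-3.141, -0.0, 1.557]
ft_force: [-0.9, 1.7, -2.5]
opening: 0.148
grip_force: 30.0
```

Run:
```python
from h import *
go(642,-155,90,89.5)
b=snap("side");a=snap("top")
r=[cv2.resize(b["color"][150:240,230:350,::-1],(400,300),interpolation=2),cv2.resize(a["color"][115:205,220:340,::-1],(400,300),interpolation=2)]
cv2.imwrite("pics/c11.png",np.hstack(r))
```

```text
t 34.2 pos [ 644.1 -157.9   89.5] yaw 89.2 | shift [ 2.9 -2.1 -0.5] turn -0.3 | F [-0.9  1.7 -2.5] M [0.42 0.36 0.13] open 0.148 grip 30.0
```

View pics/c11.png

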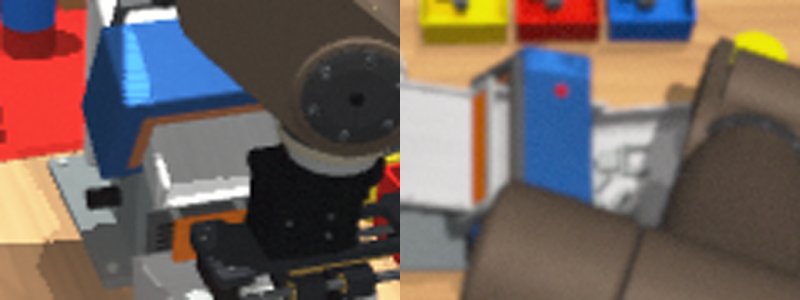

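The loading end is empty (right crop 440,150) and yokes are visible in the dish (right crop 635,165). The dish has drooped in the grip: its far rim slipped below the plate and the gate is shut again. I draw back gently and watch the force.

Request:
carry_out:
  motion:
    - [-4, 0, 0, 0, 1]
    - [-6, 0, 0, 0, 1]
    - [-6, 0, 0, 0, 1]
    - [0, 0, 0, 0, 1]

```text
t: 34.75
eef_pos: [644.1, -175.5, 89.8]
tcp_rot: [3.141, 0.001, 1.556]
ft_force: [0.2, -3.4, 0.5]
opening: 0.144
grip_force: 30.0
```

Run:
```python
from h import *
go(642,-190,90,89.5)
b=snap("side","pics/s12.png");a=snap("top","pics/t12.png")
# bright dish rim in side view: left(-x) wall silhouettes near col 262-300
g=cv2.cvtColor(b["color"],cv2.COLOR_RGB2GRAY)
for r in range(212,262,3): print(r,g[r,262:312:3].tolist())
```

```text
t 34.8 pos [ 644.1 -175.5   89.8] yaw 89.2 | shift [-14.5  -1.9  -0.2] turn -0.3 | F [ 0.2 -3.4  0.5] M [-0.58  0.21  0.04] open 0.144 grip 30.0
212 [96, 71, 72, 84, 84, 120, 108, 92, 60, 53, 57, 57, 59, 101, 93, 46, 13]
215 [165, 73, 73, 84, 61, 56, 56, 95, 83, 94, 99, 95, 95, 94, 94, 34, 16]
218 [80, 78, 73, 86, 61, 40, 42, 95, 95, 95, 94, 95, 93, 95, 100, 16, 17]
221 [79, 78, 73, 85, 56, 57, 40, 102, 95, 73, 41, 39, 30, 34, 32, 18, 16]
224 [80, 78, 79, 85, 57, 32, 43, 102, 100, 58, 41, 40, 31, 30, 32, 28, 18]
227 [80, 81, 80, 82, 65, 74, 79, 101, 102, 63, 35, 42, 32, 29, 31, 31, 21]
230 [101, 91, 81, 86, 139, 150, 146, 151, 152, 141, 27, 57, 33, 34, 32, 32, 33]
233 [84, 89, 89, 92, 144, 152, 186, 152, 153, 154, 30, 40, 79, 42, 34, 34, 33]
236 [91, 91, 102, 103, 113, 154, 182, 149, 191, 191, 100, 29, 73, 73, 63, 59, 41]
239 [98, 99, 102, 105, 111, 113, 145, 149, 185, 189, 193, 25, 43, 37, 39, 45, 197]
242 [99, 100, 100, 104, 111, 114, 113, 153, 174, 239, 240, 121, 29, 27, 62, 171, 113]
245 [125, 100, 100, 103, 111, 113, 115, 118, 135, 173, 165, 222, 31, 29, 44, 74, 122]
248 [129, 121, 126, 102, 113, 112, 114, 113, 110, 131, 109, 126, 93, 33, 82, 130, 132]
251 [151, 150, 150, 145, 110, 113, 115, 114, 114, 117, 129, 129, 132, 62, 133, 132, 136]
254 [122, 123, 120, 152, 108, 114, 115, 115, 114, 123, 133, 133, 132, 133, 133, 133, 134]
257 [119, 133, 99, 113, 112, 105, 115, 115, 112, 118, 129, 130, 131, 131, 131, 131, 131]
260 [117, 114, 115, 119, 105, 102, 107, 115, 115, 120, 131, 131, 132, 130, 130, 129, 132]
```

Run:
```python
from h import *
b=snap("side")
o,D=ray(b,[(273,229),(274,231),(276,238)])
for x in(564,567): print(x,(o+D*((x-o[0])/D[:,0])[:,None]).round(1).tolist())
print("expected level far-left rim", proj(b,[(564,17,112),(564,-135,112),(564,17,85),(564,17,65),(564,0,65)]).round(1).tolist())
cv2.imwrite("pics/c13.png",cv2.resize(b["color"][170:290,215:375,::-1],(800,600),interpolation=2))
```

```text
564 [[564.0, -9.9, 77.2], [564.0, -18.8, 76.8], [564.0, -37.5, 66.3]]
567 [[567.0, -1.8, 70.6], [567.0, -10.8, 70.1], [567.0, -29.6, 59.6]]
expected level far-left rim [[270.5, 213.5], [289.3, 247.4], [270.1, 221.2], [269.9, 226.8], [271.7, 230.3]]
```

View pics/c13.png

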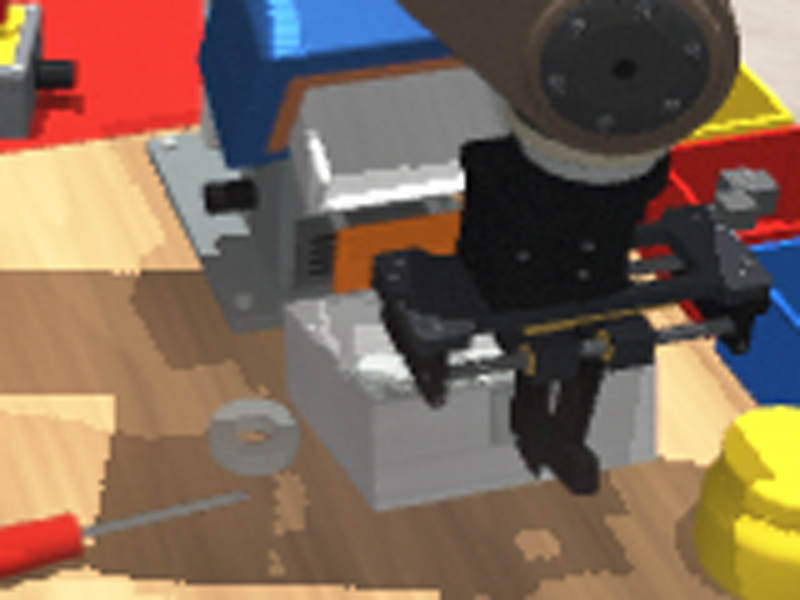

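The dish hangs nose-down: far rim low at crop (287,305), near wall at (375,400)–(375,508), far edge resting on something. The bearing at (253,435) is close to its left side, so I compute clearances.

Run:
```python
from h import *
b=snap("side");a=snap("top")
C=lambda x,y:(215+x*.2,170+y*.2)
print("base plate corner",onz(b,[C(240,332)],5).round(1))
print("bearing side", onz(b,[C(253,432)],15).round(1), "right edge",onz(b,[C(299,432)],10).round(1))
print("bearing top0",onz(a,[(287.4,200.3)],15).round(1))
for nm,p in(("near bottom L",C(377,508)),("near rim L",C(372,397)),("far rim L",C(287,303))):
    o,D=ray(b,[p])
    for x in(562,564,566): print(nm,x,(o+D*((x-o[0])/D[:,0])[:,None]).round(1).tolist())
o=env.state();print(o["ft_force"],o["moment"])
```

```text
base plate corner [[555.9  51.5   5. ]]
bearing side [[532.3 -47.3  15. ]] right edge [[559.2 -48.8  10. ]]
bearing top0 [[528.3 -43.7  15. ]]
near bottom L 562 [[562.0, -158.8, 51.8]]
near bottom L 564 [[564.0, -154.3, 47.2]]
near bottom L 566 [[566.0, -149.8, 42.6]]
near rim L 562 [[562.0, -141.2, 110.9]]
near rim L 564 [[564.0, -136.6, 106.7]]
near rim L 566 [[566.0, -132.0, 102.4]]
far rim L 562 [[562.0, -11.1, 72.8]]
far rim L 564 [[564.0, -5.7, 68.4]]
far rim L 566 [[566.0, -0.3, 63.9]]
[ 1.18989719 -3.55059196  0.2245293 ] [-0.65804764  0.10585066  0.02895384]
```

Request:
carry_out:
  motion:
    - [-6, 1, 0, 0, 1]
    - [-9, 1, 0, 0, 1]
    - [-9, 0, 0, 0, 1]
    - [-4, 0, 0, 0, 1]
    - [0, 0, 6, 0, 1]
    - [0, 0, 8, 0, 1]
    - [0, 0, 8, 0, 1]
    - [0, 0, 8, 0, 1]
    - [0, 0, 8, 0, 1]
    - [0, 0, 0, 0, 1]

```text
t: 36.0
eef_pos: [645.5, -202.8, 50.9]
tcp_rot: [3.141, 0.0, 1.556]
ft_force: [0.7, -4.1, 0.5]
opening: 0.144
grip_force: 30.0
```

Run:
```python
from h import *
go(646,-203,38,89.2)
```

```text
t 36.0 pos [ 645.5 -202.8   50.9] yaw 89.2 | shift [-0.2  0.5 12.9] turn -0.0 | F [ 0.7 -4.1  0.5] M [-0.52 -0.05 -0.11] open 0.144 grip 30.0
```

Request:
carry_out:
  motion:
    - [0, 0, 4, 0, 1]
    - [0, 0, 4, 0, 1]
    - [0, 0, 3, 0, 1]
    - [0, 0, 1, 0, 1]
    - [0, 0, 0, 0, 1]

```text
t: 36.5
eef_pos: [645.6, -202.1, 39.6]
tcp_rot: [3.142, -0.0, 1.557]
ft_force: [-0.8, -4.0, 1.6]
opening: 0.147
grip_force: 30.0
```

Run:
```python
from h import *
go(646,-203,38,89.2)
b=snap("side","pics/s14.png");a=snap("top","pics/t14.png")
g=cv2.cvtColor(b["color"],cv2.COLOR_RGB2GRAY)
print("pred near-left bottom/rim, far-left rim (level on bench):",proj(b,[(565,-160,0),(565,-160,60),(565,-10,60)]).round(1).tolist())
for r in range(224,292,4): print(r,g[r,264:320:3].tolist())
```

```text
t 36.5 pos [ 645.6 -202.1   39.6] yaw 89.2 | shift [-0.9  0.5  1.6] turn 0.0 | F [-0.8 -4.   1.6] M [-0.52 -0.02 -0.05] open 0.147 grip 30.0
pred near-left bottom/rim, far-left rim (level on bench): [[290.4, 286.4], [291.9, 269.3], [273.1, 233.8]]
224 [79, 81, 79, 73, 53, 37, 94, 101, 100, 99, 99, 99, 99, 97, 102, 78, 17, 19, 20]
228 [89, 82, 81, 80, 78, 78, 94, 77, 78, 77, 79, 86, 84, 85, 85, 98, 14, 21, 20]
232 [83, 82, 84, 88, 87, 84, 86, 90, 113, 234, 239, 172, 137, 138, 142, 141, 21, 20, 20]
236 [94, 104, 103, 100, 160, 129, 136, 137, 139, 138, 139, 139, 143, 141, 142, 131, 21, 20, 20]
240 [101, 101, 103, 102, 113, 148, 133, 133, 134, 134, 137, 139, 139, 140, 141, 131, 22, 21, 20]
244 [101, 101, 111, 136, 111, 126, 135, 135, 135, 203, 41, 47, 46, 37, 58, 29, 25, 22, 23]
248 [127, 134, 136, 133, 112, 114, 163, 134, 134, 235, 40, 62, 41, 40, 37, 37, 28, 23, 26]
252 [153, 150, 152, 121, 113, 112, 115, 137, 146, 141, 37, 64, 40, 42, 40, 40, 37, 27, 28]
256 [123, 106, 135, 151, 110, 113, 113, 115, 148, 118, 66, 46, 86, 65, 62, 39, 39, 37, 33]
260 [116, 116, 151, 121, 101, 114, 114, 114, 160, 134, 107, 38, 48, 75, 75, 65, 53, 45, 35]
264 [122, 120, 124, 129, 98, 102, 115, 113, 113, 112, 163, 115, 36, 45, 39, 101, 167, 105, 107]
268 [99, 98, 99, 93, 101, 99, 109, 115, 114, 112, 121, 120, 68, 45, 35, 67, 66, 93, 108]
272 [101, 101, 95, 96, 94, 99, 99, 114, 112, 112, 126, 128, 129, 34, 35, 130, 129, 127, 114]
276 [96, 97, 98, 93, 92, 102, 97, 102, 114, 111, 125, 127, 127, 128, 128, 127, 126, 128, 122]
280 [97, 96, 98, 92, 96, 97, 128, 96, 107, 113, 126, 127, 128, 128, 130, 130, 131, 132, 130]
284 [97, 94, 93, 95, 88, 98, 94, 94, 104, 113, 127, 127, 130, 133, 125, 100, 93, 90, 91]
288 [94, 94, 93, 92, 90, 92, 88, 93, 95, 103, 97, 101, 97, 94, 94, 95, 90, 91, 89]
```

The dish is flat on the bench. I regrip closer to the wall for a smaller lever arm.

Request:
carry_out:
  motion:
    - [0, 0, 0, 0, 0.7]
    - [0, 0, 0, 0, 0.7]
    - [0, 0, 0, 0, 0.7]
    - [8, 0, 2, 0, 0.7]
    - [8, 0, 2, 0, 0.7]
    - [8, 0, 0, 0, 0.7]
    - [0, 0, 0, 0, 1]
    - [0, 0, 0, 0, 1]
    - [0, 0, 0, 0, 1]
    - [0, 0, 0, 0, 1]
    - [0, 0, 0, 0, 1]

```text
t: 37.7
eef_pos: [646.0, -178.0, 35.7]
tcp_rot: [3.141, -0.0, 1.557]
ft_force: [0.4, 4.1, 1.1]
opening: 0.142
grip_force: 30.0
```

Request:
carry_out:
  motion:
    - [0, 0, -3, 0, 1]
    - [0, 0, -5, 0, 1]
    - [0, 0, -6, 0, 1]
    - [0, 0, -6, 0, 1]
    - [0, 0, 0, 0, 1]
    - [0, 0, 0, 0, 1]
    - [0, 0, 0, 0, 1]

```text
t: 38.4
eef_pos: [645.7, -178.1, 55.4]
tcp_rot: [-3.141, -0.0, 1.557]
ft_force: [0.5, 0.1, -4.2]
opening: 0.146
grip_force: 33.2
```

Run:
```python
from h import *
go(646,-203,38,89.2)
b=snap("side","pics/s15.png")
m=(lambda g:g)(cv2.cvtColor(b["color"],cv2.COLOR_RGB2GRAY))
print("pred level lifted 20: near-left bottom/rim, far-left rim:",proj(b,[(565,-160,20),(565,-160,80),(565,-10,80)]).round(1).tolist())
print("pred droop (far on bench)",proj(b,[(565,-10,60),(565,-160,72)]).round(1).tolist())
for r in range(220,290,4): print(r,m[r,264:312:3].tolist())
```

```text
t 38.4 pos [ 645.7 -178.1   55.4] yaw 89.2 | shift [-24.9   0.6  17.4] turn 0.0 | F [ 0.5  0.1 -4.2] M [-0.58  0.02  0.01] open 0.146 grip 33.2
pred level lifted 20: near-left bottom/rim, far-left rim: [[290.9, 280.8], [292.4, 263.4], [273.4, 228.2]]
pred droop (far on bench) [[273.1, 233.8], [292.2, 265.8]]
220 [79, 75, 76, 79, 55, 40, 85, 95, 95, 95, 97, 101, 100, 100, 97, 16]
224 [78, 79, 79, 73, 54, 36, 94, 100, 101, 99, 98, 99, 99, 98, 95, 17]
228 [88, 80, 80, 80, 79, 79, 94, 75, 77, 78, 79, 84, 85, 86, 78, 18]
232 [83, 82, 85, 88, 86, 84, 85, 115, 190, 164, 42, 41, 76, 161, 20, 18]
236 [94, 104, 102, 99, 156, 141, 142, 163, 156, 37, 45, 42, 34, 34, 33, 21]
240 [101, 101, 103, 102, 112, 157, 139, 159, 158, 35, 40, 45, 35, 36, 35, 36]
244 [99, 100, 112, 136, 112, 114, 130, 157, 159, 95, 44, 54, 39, 38, 35, 36]
248 [125, 134, 134, 136, 112, 113, 119, 142, 150, 137, 33, 49, 73, 65, 63, 47]
252 [151, 150, 151, 121, 113, 113, 114, 142, 143, 146, 113, 38, 45, 41, 82, 139]
256 [123, 107, 110, 113, 106, 114, 114, 115, 114, 113, 113, 38, 41, 37, 64, 64]
260 [115, 116, 115, 112, 101, 111, 115, 114, 113, 117, 118, 106, 38, 44, 117, 116]
264 [121, 123, 106, 98, 100, 102, 113, 114, 113, 111, 116, 122, 127, 129, 131, 132]
268 [100, 100, 100, 94, 135, 98, 103, 114, 113, 112, 132, 130, 129, 132, 130, 131]
272 [102, 102, 94, 97, 126, 126, 99, 104, 115, 112, 129, 129, 128, 130, 131, 128]
276 [98, 96, 99, 94, 125, 124, 97, 102, 108, 112, 129, 129, 130, 131, 131, 131]
280 [99, 97, 98, 92, 98, 90, 95, 98, 102, 111, 131, 128, 128, 131, 133, 134]
284 [96, 94, 93, 97, 89, 91, 93, 94, 104, 99, 100, 101, 98, 93, 94, 93]
288 [187, 179, 174, 93, 184, 117, 177, 114, 95, 101, 98, 101, 99, 95, 95, 95]
```

The dish still droops: only the near end rises, the far edge stays on the bench, and it falls about 0.2 N·m short. I set it down again and find where the yokes lie from the top view.

Request:
carry_out:
  motion:
    - [0, 0, 6, 0, 1]
    - [0, 0, 6, 0, 1]
    - [0, 0, 5, 0, 1]
    - [0, 0, 3, 0, 1]
    - [0, 0, 0, 0, 1]

```text
t: 38.95
eef_pos: [646.1, -178.5, 35.9]
tcp_rot: [3.141, 0.0, 1.557]
ft_force: [-0.9, -4.4, 4.0]
opening: 0.142
grip_force: 30.0
```

Run:
```python
from h import *
go(646,-203,38,89.2)
a=snap("top","pics/t16.png")
g=cv2.cvtColor(a["color"],cv2.COLOR_RGB2GRAY)
print("dish floor corners px",proj(a,[(570,-14,4),(722,-14,4),(722,-155,4),(570,-155,4)]).round(1).tolist())
for r in range(136,186,2): print(r,' '.join("%3d"%v for v in g[r,274:330:2]))
```

```text
t 39.0 pos [ 646.1 -178.5   35.9] yaw 89.2 | shift [-24.5   0.2  -2.1] turn -0.0 | F [-0.9 -4.4  4. ] M [-0.67  0.27 -0.02] open 0.142 grip 30.0
dish floor corners px [[279.2, 190.3], [278.2, 152.6], [313.9, 152.1], [315.6, 189.8]]
136  99 120 171 184 182 182 182 183 181 182 182 181 181 180 179 180 178 179 176 129 127  95  64  74  74  75  83  77
138  97 115 179 190 191 189 189 188 188 187 186 186 184 184 181 178 181 179 177 139 114  76  73  76  75  80  89  89
140  90 106 175 185 184 183 188 184 184 185 184 183 183 183 182 184 181 180 178 143  88  59  72  76  72  92  96  95
142  83 106 173 185 185 184 185 184 184 187 183 184 183 185 183 184 164 124 131 135  66  55  77  79  77 106 103  99
144  83 108 182 193 189 187 186 188 187 187 191 188 186 187 190 186 136 112 114  93  50  70  78  74  86 109 112 112
146  87  97 152 183 191 189 187 187 188 190 189 188 188 188 189 173 118 115 112  97  53  81  79  78  96 104 109 111
148  83  88 113 171 186 191 191 191 192 197 194 194 194 196 195 175 124 123 120  82  65  91  89  80  85  82  83  91
150  80  86 131 188 124 107 110 108 112 110 112 113 107 
[... 1331 characters left out ...]
  71
174  93  90  91  90  88  88  86  87  83  85  83  81  74  66  66  70  56  49  55  60  60  62  62  65  66  65  65  67
176  96  93  95  92  89  89  90  91  87  85  85  82  74  61  74  70  66  66  59  62  64  61  65  68  65  63  65  65
178 100  98  95  96  95  94  94  94  89  89  88  85  74  65  82  78  78  76  70  71  64  61  61  62  65  66  63  66
180 102 103 101 100  99  98  97  97  97  92  92  88  63  75  86  85  80  77  79  77  74  68  68  65  62  63  65  66
182 108 107 104 104 103 103 102  98 100  96  98  87  63  88  89  88  87  84  84  82  81  79  74  70  70  69  61  61
184 109 109 106 107 106 106 104 102 100  99  95  77  75  94  93  91  90  90  87  86  85  82  85  81  78  74  76  67
```

Floor near the far wall is clear (rows 154–164 read about 230), and a yoke shows mid-dish. The plan is to regrip close to the wall, turn the dish clear of tub and bearing, pull it back with an abrupt stop so the yokes slide towards the handle, then lift.

Request:
carry_out:
  motion:
    - [0, 0, 0, 0, 0.72]
    - [0, 0, 0, 0, 0.72]
    - [3, 0, 0, 0, 0.72]
    - [3, 0, 0, 0, 0.72]
    - [0, 0, 0, 0, 1]
    - [0, 0, 0, 0, 1]
    - [0, 0, 0, 0, 1]
    - [0, 0, 0, 0, 1]
    - [0, 0, -3, 0, 1]
    - [0, 0, -3, 0, 1]
    - [0, 0, 0, 0, 1]

```text
t: 40.1
eef_pos: [646.0, -172.3, 41.9]
tcp_rot: [3.141, 0.0, 1.557]
ft_force: [0.3, 0.1, -4.9]
opening: 0.144
grip_force: 33.3
```

Request:
carry_out:
  motion:
    - [0, -5, 0, 3, 1]
    - [0, -7, 0, 4, 1]
    - [0, -7, 0, 4, 1]
    - [0, -7, 0, 4, 1]
    - [0, 0, 0, 0, 1]

```text
t: 40.6
eef_pos: [619.4, -169.1, 41.4]
tcp_rot: [-3.141, -0.0, 1.294]
ft_force: [0.1, 0.0, -5.8]
opening: 0.148
grip_force: 33.6
```

Run:
```python
from h import *
go(620,-172,42,74)
```

```text
t 40.6 pos [ 619.4 -169.1   41.4] yaw 74.1 | shift [-2.6  1.3 -0.6] turn 0.1 | F [ 0.1  0.  -5.8] M [-0.64  0.16 -0.04] open 0.148 grip 33.6
```

Request:
carry_out:
  motion:
    - [0, 0, -4, 0, 1]
    - [0, 0, -5, 0, 1]
    - [0, 0, -5, 0, 1]
    - [0, 0, -4, 0, 1]
    - [0, 0, 0, 0, 1]
    - [0, 0, 0, 0, 1]

```text
t: 41.2
eef_pos: [620.3, -169.1, 59.8]
tcp_rot: [3.141, -0.0, 1.295]
ft_force: [-0.1, -0.3, -4.3]
opening: 0.145
grip_force: 34.3
```

Run:
```python
from h import *
go(620,-172,42,74)
b=snap("side","pics/s17.png");p=env.state();x,y,z=p["eef_pos"];w=p["tcp_rot"][2]
ex=np.array([np.cos(w),np.sin(w),0]);ey=np.array([-np.sin(w),np.cos(w),0]);c=np.array([x,y,0])+88*ex
pts=[c+75*ex+80*ey,c-75*ex+80*ey]
for zz in(60,z-35.7+60): print("rim L far/near at z",round(zz),proj(b,[q+[0,0,zz] for q in pts]).round(1).tolist())
print("bottom near L",proj(b,[pts[1]+[0,0,z-35.7]]).round(1))
g=cv2.cvtColor(b["color"],cv2.COLOR_RGB2GRAY)
for r in range(214,292,4): print(r,' '.join("%3d"%v for v in g[r,264:312:2]))
```

```text
t 41.2 pos [ 620.3 -169.1   59.8] yaw 74.2 | shift [-2.8  0.5 17.8] turn 0.2 | F [-0.1 -0.3 -4.3] M [-0.57  0.15  0.02] open 0.145 grip 34.3
rim L far/near at z 60 [[278.4, 228.5], [281.8, 264.0]]
rim L far/near at z 84 [[278.8, 221.8], [282.3, 257.0]]
bottom near L [[281.1 274.4]]
214  87  72  74  73  85  61  56  57  61 108  75  60  61  68  74  94  93  13  18  20  16  15  17  30
218  77  73  72  77  85  61  54  34  41  81  95  95  95  97  95  95  87  15  19  21  16  18  16  17
222  78  79  75  76  86  57  53  30  42  93  98 101 100 100 101 100  91  19  18  19  19  16  17  17
226  79  79  79  78  83  60  59  59  37  35  44  40  32  42  97 100  46  17  18  20  22  20  20  21
230 106  82  82  81  79  79  79 106  40  51  43  34  33  33  32  33  31  19  20  22  34  21  22  19
234  89  88  87  87  85  87  85 131 147  40  44  37  36  35  36  34  34  22  23  22  26  23  21  19
238  99  99 103 101 103  99  97  99 135  39  46  39  39  37  35  36  35  29  26  24  26  25  25  23
242 101  98 100 103 102 103  98 108 102  54  60  60  42  43  40  48  50  47  45  41  38  38  37  38
246  99 103 131 1
[... 482 characters left out ...]

266 103 106 124  99  94  96 100  99 104 124 130 130 130 130 131 132 130 130 129 131 131 128  48  37
270 101 108 130  94  98  93  96  99  99 133 132 132 133 131 133 132 133 134 132 134 134 135 125  40
274  99  97  99  97  93  96  90  95 101 131 131 130 131 131 130 130 132 131 132 132 132 133 132 128
278  97  97  96  98  93  93  94  90  95  97  98 102 101 100  99 100 101  98  94  95  98  94  91  94
282  96  95  96  95  96  90  93  93  89  93  96  99 103  99  98 100 100  99  98  94  95  96  93  90
286  95  96  93  93  93  96  90  93  90  88  92  95  98 102  98  96 102  99  97  95  92  95  97  93
290 189 198 196 191 192 194 198 185 193 188 184 194 195  98 102  97  97 103  99 100  93  91  96  96
```

The far edge still rests on the bench. If the finger flanks bear against the dish's near wall below the handle, droop is blocked mechanically. So I set it down, press the open fingers up against the wall, and regrip there.

Request:
carry_out:
  motion:
    - [0, 0, 8, 0, 1]
    - [0, 0, 8, 0, 1]
    - [0, 0, 6, 0, 1]
    - [0, 0, 2, 0, 1]
    - [0, 0, 0, 0, 0.72]
    - [0, 0, 0, 0, 0.72]
    - [0, 0, 0, 0, 0.72]
    - [3, 0, 2, 0, 0.72]
    - [3, 0, 2, 0, 0.72]
    - [2, 0, 1, 0, 0.72]
    - [2, 0, 0, 0, 0.72]
    - [0, 0, 0, 0, 0.72]

```text
t: 42.45
eef_pos: [623.4, -160.0, 31.2]
tcp_rot: [3.14, 0.001, 1.295]
ft_force: [-0.5, -4.8, 3.4]
opening: 0.282
grip_force: 2.3
```

Request:
carry_out:
  motion:
    - [2, 0, 0, 0, 0.72]
    - [2, 0, 0, 0, 0.72]
    - [2, 0, 0, 0, 0.72]
    - [0, 0, 0, 0, 0.72]

```text
t: 42.85
eef_pos: [625.0, -154.2, 31.2]
tcp_rot: [3.14, 0.001, 1.295]
ft_force: [-0.6, -5.1, 3.2]
opening: 0.282
grip_force: 2.2
```

Run:
```python
from h import *
go(620,-172,42,74)
```

```text
t 42.9 pos [ 625.  -154.2   31.2] yaw 74.2 | shift [-18.5   0.  -10.8] turn 0.2 | F [-0.6 -5.1  3.2] M [-0.73  0.21  0.02] open 0.282 grip 2.2
```

Request:
carry_out:
  motion:
    - [0, 0, 0, 0, 1]
    - [0, 0, 0, 0, 1]
    - [0, 0, 0, 0, 1]
    - [0, 0, 0, 0, 1]
    - [0, 0, 0, 0, 1]
    - [0, 0, -4, 0, 1]
    - [0, 0, -5, 0, 1]
    - [0, 0, -6, 0, 1]
    - [0, 0, -5, 0, 1]
    - [0, 0, 0, 0, 1]
    - [0, 0, 0, 0, 1]

```text
t: 43.95
eef_pos: [624.7, -153.6, 50.9]
tcp_rot: [3.141, -0.0, 1.295]
ft_force: [0.1, -1.1, -5.7]
opening: 0.146
grip_force: 35.0
```

```bash
cat > chk.py <<'E'
from h import *
import sys
go(620,-172,42,74)
d,off=float(sys.argv[1]),float(sys.argv[2])
b=snap("side","pics/chk.png");p=env.state();x,y,z=p["eef_pos"];w=p["tcp_rot"][2]
ex=np.array([np.cos(w),np.sin(w),0]);ey=np.array([-np.sin(w),np.cos(w),0]);c=np.array([x,y,0])+d*ex
pts=[c+75*ex+80*ey,c-75*ex+80*ey]
for zz in(60,z-off+60): print("rim L far/near at z",round(zz),proj(b,[q+[0,0,zz] for q in pts]).round(1).tolist())
print("bottom near L",proj(b,[pts[1]+[0,0,z-off]]).round(1))
g=cv2.cvtColor(b["color"],cv2.COLOR_RGB2GRAY)
u,v=proj(b,[pts[0]+[0,0,z-off+60]])[0].astype(int)
for r in range(v-6,v+18,2): print(r,u-6,' '.join("%3d"%q for q in g[r,u-6:u+14:1]))
E
python3 chk.py 85 31.2
```

```text
t 44.0 pos [ 624.7 -153.6   50.9] yaw 74.2 | shift [-18.9   0.5   8.9] turn 0.2 | F [ 0.1 -1.1 -5.7] M [-0.55  0.18 -0.02] open 0.146 grip 35.0
rim L far/near at z 60 [[278.1, 225.7], [281.5, 260.6]]
rim L far/near at z 80 [[278.5, 220.3], [281.9, 254.9]]
bottom near L [[280.7 272.1]]
214 272  84  81  60  55  57  56  57  57  63  84 108 101  75  59  59  61  60  62  69  73
216 272  86  81  61  58  57  56  55  54  56  59  74  97  99  99 100  97  94  95  94  96
218 272  85  80  61  57  54  40  36  40  41  57  79  95  96  95  95  95  96  94  95  95
220 272  84  78  55  56  55  40  34  41  39  53  85 101  99  95  94  94  96  95  96  96
222 272  86  79  56  57  54  31  29  36  41  58  92 101  99  96 101 101 100 101 100 101
224 272  83  72  56  57  54  31  34  36  30  33  34  41  39  32  32  33  35  62  97  98
226 272  83  73  58  59  58  65  81  65  35  31  38  62  78  46  33  32  32  32  32  36
228 272  78  79  78  77  78  82  96  86  37  46  50  41  40  35  33  33  32  32  32  33
230 272  79  78  78  78  78  84  96  90  36  34  35  43  43  40  34  33  34  34  32  33
232 272  87  86  88  86  85  88 110 133  35  36  37  44  41  36  34  35  33  34  34  32
234 272  85  85  85  87  86  86 107 109  38  38  46  45  45  43  35  38  36  34  36  33
236 272 100  99  96  94  94  96 103  99  65  51  66  59  47  45  37  37  36  38  36  36
```

Request:
carry_out:
  motion:
    - [0, 0, -5, 0, 1]
    - [0, 0, -6, 0, 1]
    - [0, 0, -6, 0, 1]
    - [0, 0, -3, 0, 1]
    - [0, 0, 0, 0, 1]
    - [0, 0, 0, 0, 1]

```text
t: 44.6
eef_pos: [624.7, -153.7, 70.8]
tcp_rot: [3.141, -0.0, 1.295]
ft_force: [0.2, -1.3, -5.2]
opening: 0.144
grip_force: 34.9
```

```bash
python3 chk.py 85 31.2
```

```text
t 44.6 pos [ 624.7 -153.7   70.8] yaw 74.2 | shift [-18.9   0.5  28.8] turn 0.2 | F [ 0.2 -1.3 -5.2] M [-0.59  0.12  0.04] open 0.144 grip 34.9
rim L far/near at z 60 [[278.2, 225.7], [281.5, 260.6]]
rim L far/near at z 99 [[278.8, 214.7], [282.3, 248.9]]
bottom near L [[281.1 266.5]]
208 272  84  85  88 101 118 136 129 131 175 188 191 200 199 198 198 200 222 253 253 253
210 272  85  84  86  91 116 133 123 151 221 253 253 253 253 252 252 252 251 232 202 195
212 272  85  85  84  91 113 121 118 127 108 111 110  93  67  66  59  54  53  53  56  55
214 272  84  81  59  55  55  57  57  57  61  85 107 102  75  58  60  60  61  63  67  73
216 272  85  81  60  57  57  57  55  57  54  58  73  96  97  98  98  96  95  93  96  95
218 272  84  80  61  58  55  39  35  37  27  30  34  41  41  38  31  29  31  37  61  93
220 272  85  78  54  56  56  39  36  40  31  35  40  42  55  57  28  32  32  32  31  31
222 272  84  79  56  58  54  33  30  33  34  53  69  45  40  40  30  33  30  31  31  32
224 272  83  72  56  58  53  34  33  38  32  35  42  41  42  41  33  33  32  31  32  31
226 272  82  72  58  58  58  64  90 102  53  36  36  42  41  40  34  31  33  32  31  35
228 272  78  78  77  77  78  80 161 241  89  35  43  45  43  42  33  33  35  34  32  33
230 272  80  78  79  78  79  83 131 214 203  38  45  53  43  42  37  34  34  34  34  33
```

The dish is right at the holding limit: Fz is about the full weight, yet it still droops. I bring the yokes towards the handle with a ramped pull and an abrupt stop, near end raised just above the mat's thickness.

Request:
carry_out:
  motion:
    - [0, 0, 8, 0, 1]
    - [0, 0, 10, 0, 1]
    - [0, 0, 8, 0, 1]
    - [0, 0, 5, 0, 1]
    - [-8, 0, 0, 0, 1]
    - [-18, 0, 0, 0, 1]
    - [-28, 0, 0, 0, 1]
    - [-38, 0, 0, 0, 1]
    - [-46, 0, 0, 0, 1]
    - [0, 0, 0, 0, 1]
    - [0, 0, 0, 0, 1]
    - [0, 0, 0, 0, 1]

```text
t: 45.85
eef_pos: [586.8, -287.0, 39.7]
tcp_rot: [3.141, 0.0, 1.295]
ft_force: [-0.0, -2.3, -2.0]
opening: 0.146
grip_force: 30.0
```

Request:
carry_out:
  motion:
    - [0, 0, -6, 0, 1]
    - [0, 0, -6, 0, 1]
    - [0, 0, -6, 0, 1]
    - [0, 0, -6, 0, 1]
    - [0, 0, -6, 0, 1]
    - [0, 0, 0, 0, 1]
    - [0, 0, 0, 0, 1]

```text
t: 46.55
eef_pos: [587.0, -286.5, 69.7]
tcp_rot: [3.141, -0.0, 1.295]
ft_force: [-0.5, -0.7, -6.0]
opening: 0.142
grip_force: 32.1
```

```bash
python3 chk.py 85 31.2
python3 - <<'E'
from h import *
a=snap("top","pics/t18.png");p=env.state();x,y,z=p["eef_pos"];w=p["tcp_rot"][2]
ex=np.array([np.cos(w),np.sin(w),0]);ey=np.array([-np.sin(w),np.cos(w),0]);c=np.array([x,y,10])+85*ex
q=proj(a,[c+i*71*ex+j*76*ey for i,j in((1,1),(1,-1),(-1,-1),(-1,1))]);print(q.round(1).tolist())
g=cv2.cvtColor(a["color"],cv2.COLOR_RGB2GRAY);c0=int(q[:,0].min());r0=int(q[:,1].min())
for r in range(r0-4,int(q[:,1].max())+4,2): print(r,' '.join("%3d"%v for v in g[r,c0-2:c0+54:2]))
E
```

```text
t 46.5 pos [ 587.  -286.5   69.7] yaw 74.2 | shift [119.2   0.6  27.7] turn 0.2 | F [-0.5 -0.7 -6. ] M [-0.53  0.19  0.01] open 0.142 grip 32.1
rim L far/near at z 60 [[281.1, 257.5], [285.3, 300.9]]
rim L far/near at z 98 [[281.9, 246.3], [286.3, 289.0]]
bottom near L [[284.8 307.4]]
240 275  98  98  97  95  93  90  89  91  95  95  93  94  94  96  97 100 101 101 100  98
242 275 102  99  97  97  95  93  93  92  91  95  98  96  96  96 105 134 138 139 139 137
244 275 131 111 134 132 131 128 127 123 124 124 129 130 126 125 127 129 133 167 230 229
246 275 138 138 137 133 132 132 131 128 126 124 124 127 130 128 125 127 129 132 137 167
248 275 137 138 137 136 134 131 132 132 127 127 125 125 127 129 127 124 126 128 133 166
250 275 137 139 137 137 135 133 133 134 131 129 127 125 124 127 130 127 126 126 129 162
252 275 137 138 138 138 137 135 134 133 136 134 132 129 128 126 129 131 130 125 153 219
254 275 134 140 139 137 137 138 143 178 231 189 132 142 164 163 165 165 164 162 169 205
256 275 125 135 140 138 138 133 129 151 121  50  47  53  54  51  53  49  46  44  42  43
258 275 134 133 134 14
[... 2738 characters left out ...]
  69
194 109 113 110 111 110 107 108 105 102 100  97  86  56  89  88  87  88  83  82  79  77  73  68  64  71  69  71  71
196 110 112 109 112 112 110 110 110 108 104  96  71  76  95  96  92  92  86  88  85  82  80  75  68  68  65  69  67
198 108 111 110 110 109 108 111 113 110 105  86  57  96  99  93  97  92  93  91  88  87  83  82  79  76  68  65  66
200 106 106 102 109 107 110 112 110 113  99  68  89 104 103  97  96  95  95  93  90  89  86  84  83  81  74  72  68
202  98 104 103 102 104 107 107 112 108  80  72 104 109 108 105  98 102  97  95  93  94  89  89  88  86  81  79  79
204  94  96 100 101 103 105 108 109  94  64 102 114 112 111 110 105 102 102  97  99  93  92  90  90  88  87  83  81
```

Request:
carry_out:
  motion:
    - [0, 0, -4, 0, 1]
    - [0, 0, -6, 0, 1]
    - [0, 0, -6, 0, 1]
    - [0, 0, -4, 0, 1]
    - [0, 0, 0, 0, 1]
    - [0, 0, 0, 0, 1]

```text
t: 47.25
eef_pos: [587.0, -286.6, 89.7]
tcp_rot: [3.141, -0.0, 1.295]
ft_force: [-0.1, 0.4, -5.6]
opening: 0.144
grip_force: 32.1
```

```bash
cp pics/chk.png pics/chk_a.png; python3 chk.py 85 31.2 | head -4
python3 - <<'E'
import cv2
for f in("chk_a","chk"):
    g=cv2.imread(f"pics/{f}.png",0)
    for r in range(232,262,2): print(r,' '.join("%3d"%q for q in g[r,276:300]))
    print()
E
```

```text
t 47.2 pos [ 587.  -286.6   89.7] yaw 74.2 | shift [119.3   0.6  47.7] turn 0.2 | F [-0.1  0.4 -5.6] M [-0.52  0.17 -0.02] open 0.144 grip 32.1
rim L far/near at z 60 [[281.1, 257.5], [285.3, 300.9]]
rim L far/near at z 118 [[282.3, 240.2], [286.8, 282.6]]
bottom near L [[285.3 301.4]]
232  86  86  85  84  83  83  81  82  83  86  86  88  91  88  82  90  96  93  92  92  91  92  91  93
234  85  81  85  90  93  93  93  93  93  96  97 100 101  99  98 100  97  97  94  94  94  93  92  92
236  93  91  89  88  90  94  95  92  91  93  94  97  99 101  99  99  99  98  96  93  93  94  94  92
238  97  94  91  90  89  90  94  94  93  94  94  94  96  99 100 100  99 100  98  97  95  96  93  93
240  97  96  95  92  90  89  90  94  94  92  93  93  95  97 100 101 101  99  98  99  98  95  95  94
242  99  97  97  95  93  92  91  90  94  97  95  95  95 105 134 137 138 139 137 137 137 139 137 135
244 110 133 132 131 128 126 123 123 123 129 130 125 125 127 129 133 166 229 228 229 229 229 226 225
246 138 136 133 132 131 130 127 125 124 124 127 129 128 124 127 129 131 137 166 229 229 228 228 227
248 138 136 1
[... 1487 characters left out ...]

248 138 137 134 133 132 163 234 232 143  51  50  50  49  48  47  46  40  42  40  68 160 228 229 229
250 136 136 137 134 132 132 136 144  69  51  51  51  58  74  72  41  41  40  39  40  39  46  70  70
252 138 137 135 136 134 130 126 144  46  52  57  52  50  50  48  43  43  41  42  40  39  40  37  39
254 141 138 135 135 136 126 118 145  67  54  56  57  50  50  43  43  43  40  40  41  41  40  39  38
256 134 140 137 136 136 129 112 125  89  52  52  50  52  48  43  42  43  39  40  41  40  39  40  40
258 132 133 141 138 135 129 108 115  92  68  72  51  49  44  45  43  42  42  41  39  40  39  39  40
260 133 132 133 140 136 127 105 110 119  55  52  50  43  43  44  42  41  41  43  41  41  41  40  40
```

Lifting 20 mm raised the far rim by the full 6 px (row 254 to 248), so the dish now hangs free and steady with about 10° droop. I carry it gently to the mat.

Request:
carry_out:
  motion:
    - [0, 0, -8, 0, 1]
    - [0, 0, -14, 0, 1]
    - [0, 0, -14, 0, 1]
    - [0, 0, -14, 0, 1]
    - [0, 0, -8, 0, 1]
    - [-3, -7, 0, 0, 1]
    - [-7, -17, 0, 0, 1]
    - [-9, -22, 0, 0, 1]
    - [-9, -22, 0, 0, 1]
    - [-8, -20, 0, 0, 1]
    - [-6, -14, 0, 0, 1]
    - [-3, -6, 0, 0, 1]

```text
t: 48.5
eef_pos: [469.5, -300.6, 147.6]
tcp_rot: [-3.141, -0.0, 1.294]
ft_force: [0.3, 0.2, -5.8]
opening: 0.147
grip_force: 32.5
```

Request:
carry_out:
  motion:
    - [0, 0, 0, 3, 1]
    - [0, 0, 0, 6, 1]
    - [0, 0, 0, 7, 1]
    - [0, 0, 0, 8, 1]
    - [0, 0, 0, 8, 1]
    - [0, 0, 0, 8, 1]
    - [0, 0, 0, 8, 1]
    - [0, 0, 0, 8, 1]
    - [0, 0, 0, 8, 1]
    - [0, 0, 0, 8, 1]
    - [0, 0, 0, 6, 1]
    - [0, 0, 0, 4, 1]

```text
t: 49.7
eef_pos: [470.9, -300.3, 147.3]
tcp_rot: [-3.141, 0.001, -0.14]
ft_force: [0.3, -0.2, -5.1]
opening: 0.145
grip_force: 32.4
```

Run:
```python
from h import *
go(471.4,-301,100,-8)
b=snap("side","pics/s20.png");p=env.state();x,y,z=p["eef_pos"];w=p["tcp_rot"][2]
ex=np.array([np.cos(w),np.sin(w),0]);ey=np.array([-np.sin(w),np.cos(w),0])
for d in(82,86,90):
  c=np.array([x,y,0])+d*ex
  for dr in(0,26): print(d,dr,"far rim L,R:",proj(b,[c+75*ex+80*ey+[0,0,z-31+60-dr],c+75*ex-80*ey+[0,0,z-31+60-dr]]).round(1).tolist())
```

```text
t 49.7 pos [ 470.9 -300.3  147.3] yaw -8.0 | shift [ 0.5  0.6 47.3] turn -0.0 | F [ 0.3 -0.2 -5.1] M [-0.    0.62 -0.08] open 0.145 grip 32.4
82 0 far rim L,R: [[338.2, 250.1], [363.7, 303.5]]
82 26 far rim L,R: [[336.8, 258.7], [361.7, 312.8]]
86 0 far rim L,R: [[339.9, 249.9], [365.7, 303.4]]
86 26 far rim L,R: [[338.5, 258.6], [363.7, 312.6]]
90 0 far rim L,R: [[341.6, 249.8], [367.7, 303.2]]
90 26 far rim L,R: [[340.1, 258.4], [365.6, 312.4]]
```

Request:
carry_out:
  motion:
    - [0, 0, 10, 0, 1]
    - [0, 0, 15, 0, 1]
    - [0, 0, 15, 0, 1]
    - [0, 0, 14, 0, 1]
    - [0, 0, 10, 0, 1]
    - [0, 0, 8, 0, 1]
    - [0, 0, 8, 0, 1]
    - [0, 0, 8, 0, 1]
    - [0, 0, 8, 0, 1]
    - [0, 0, 8, 0, 1]
    - [0, 0, 6, 0, 1]
    - [0, 0, 2, 0, 1]

```text
t: 50.95
eef_pos: [470.6, -300.6, 35.4]
tcp_rot: [-3.142, 0.0, -0.136]
ft_force: [-4.9, 1.1, 1.9]
opening: 0.144
grip_force: 30.0
```

```bash
cat > rim.py <<'E'
from h import *
go(471.4,-301,34,-8)
b=snap("side","pics/s21.png");H=hsv(b)
# mat visible + dish rim: bright low-sat thin rim; report line fits
p=env.state();x,y,z=p["eef_pos"];w=np.radians(-8.0)
ex=np.array([np.cos(w),np.sin(w),0]);ey=np.array([-np.sin(w),np.cos(w),0])
g=cv2.cvtColor(b["color"],cv2.COLOR_RGB2GRAY).astype(float)
def edge(c,dirv,n,z,ts,s0):  # scan along dirv around base points, find strongest step -> offset
    out=[]
    for t in ts:
        S=np.arange(-14,14.1,.5);P=[c+t*n+(s0+s)*dirv+[0,0,z] for s in S];q=proj(b,P).astype(np.float32)
        v=cv2.remap(g.astype(np.float32),q[:,0].reshape(1,-1),q[:,1].reshape(1,-1),1).ravel()
        v=cv2.GaussianBlur(v.reshape(1,-1),(0,0),2).ravel();dv=np.diff(v);k=np.argmax(np.abs(dv));out.append(round(float(s0+S[k]),1))
    return out
m=np.array([556.6,-312.9,0])
print("rim +x outer:",edge(m,ex,ey,63,range(-60,61,20),75))
print("rim -y outer:",edge(m,-ey,ex,63,range(-40,61,20),80))
print("rim +y outer:",edge(m,ey,ex,63,range(-20,61,20),80))
print("-y bottom:",edge(m,-ey,ex,3,range(-40,61,20),80))
print("mat -y edge",edge(m,-ey,ex,3,range(-60,81,20),100)," mat +x edge",edge(m,ex,ey,3,range(-80,1,20),100),"mat -x",edge(m,-ex,ey,3,range(-80,-30,10),100))
E
python3 rim.py
```

```text
t 51.0 pos [ 470.6 -300.6   35.4] yaw -7.8 | shift [0.8 0.3 1.4] turn 0.2 | F [-4.9  1.1  1.9] M [ 0.01  0.59 -0.04] open 0.144 grip 30.0
rim +x outer: [73.0, 73.0, 73.5, 73.5, 73.0, 73.0, 72.5]
rim -y outer: [77.5, 78.0, 78.0, 78.5, 78.5, 79.0]
rim +y outer: [80.5, 77.5, 77.5, 75.5, 76.5]
-y bottom: [82.0, 76.5, 76.5, 77.0, 77.0, 79.5]
mat -y edge [101.0, 100.5, 101.0, 101.0, 101.5, 101.5, 102.0, 102.0]  mat +x edge [100.0, 100.0, 101.0, 98.5, 98.5] mat -x [99.0, 98.0, 97.5, 98.0, 98.5]
```

The dish stands on the mat within about 3 mm and 0.5°. A small nudge, then I release and rise.

Request:
carry_out:
  motion:
    - [1, 1.5, 0.5, 0, 1]
    - [1, 1.5, 0.5, 0, 1]
    - [0, 0, 0, 0, 1]
    - [0, 0, 0, 0, 0.7]
    - [0, 0, 0, 0, 0.65]
    - [0, 0, 0, 0, 0.65]
    - [-4, 0, 0, 0, 0.65]
    - [0, 0, -15, 0, 0.65]
    - [0, 0, -40, 0, 0.5]
    - [0, 0, -45, 0, 0.5]
    - [0, 0, -45, 0, 0.5]
    - [-30, 0, -20, 0, 0.5]

```text
t: 52.2
eef_pos: [440.8, -300.2, 203.2]
tcp_rot: [3.138, -0.006, -0.135]
ft_force: [-1.5, -0.3, -0.1]
opening: 0.499
grip_force: 0.0
```

```bash
python3 rim.py
python3 - <<'E'
from h import *
go(446,363,200,-20)
b=snap("side","pics/s22.png")
w=np.radians(-8.2);ex=np.array([np.cos(w),np.sin(w),0]);ey=np.array([-np.sin(w),np.cos(w),0]);m=np.array([556.6,-312.9,0])
# rectified dish floor brightness, 4mm grid at z=15 -> rows: +y..-y, cols -x..+x
G=cv2.cvtColor(b["color"],cv2.COLOR_RGB2GRAY).astype(np.float32)
P=[m+i*ex+j*ey+[0,0,15] for j in range(72,-73,-6) for i in range(-72,73,5)]
q=proj(b,P).astype(np.float32);v=cv2.remap(G,q[:,0].reshape(25,29),q[:,1].reshape(25,29),1)
for r in v: print(' '.join("%3d"%k for k in r))
E
```

```text
t 52.2 pos [ 440.8 -300.2  203.2] yaw -7.7 | shift [ 30.5  -3.3 169.2] turn 0.3 | F [-1.5 -0.3 -0.1] M [-0.08  0.2  -0.  ] open 0.499 grip 0.0
rim +x outer: [75.0, 75.0, 74.5, 75.0, 75.0, 73.5, 74.0]
rim -y outer: [83.0, 82.5, 82.5, 77.0, 81.5, 81.0]
rim +y outer: [76.0, 73.5, 73.5, 72.5, 73.0]
-y bottom: [79.0, 79.0, 80.0, 79.5, 82.5, 82.0]
mat -y edge [101.0, 100.5, 101.0, 101.0, 101.5, 101.5, 102.0, 102.0]  mat +x edge [100.0, 100.0, 103.5, 101.0, 101.0] mat -x [99.5, 98.0, 98.0, 98.0, 98.5]
t 52.2 pos [ 436.4 -298.9  204.4] yaw -7.7 | shift [ -79.6 -657.2    4.4] turn 12.3 | F [ 0.9 -1.5  3.4] M [-0.06  0.13  0.03] open 0.502 grip 0.0
 86 104 118 157 135 136 137 137 137 137 137 137 136 133 137 144 129 134 134 141 164 215 245 227 142 142 148 137 133
 99 104 114 163 152 154 156 152 155 149 154 138 147 134 124 116 104 118 139 137 145 144 244 243 234 248 247 228 232
105 104 116 166 167 167 166 163 164 161 161 123 118 116 117 116  99 103 141 132 148 150 167 211 238 253 252 240 240
 99 106 115 164 168 168 168 164 165 163 149 113 117 121 125 115 103 100 123 136 144 134 124 134 249 248 2
[... 1746 characters left out ...]
 241
 88 103 104 149 165 172 161 163 175 171 193 177 189 164 182 187 188 192 182 206 191 200 203 251 252 252 251 250 248
117 104 103 221 202 194 194 201 207 186 201 202 183 181 194 178 160 176 189 170 149 170 181 155 147 160 163 145 137
 92 104 117 135 134 135 134 135 136 138 135 139 139 136 140 140 136 140 140 138 139 140 139 138 138 140 137 138 138
 83 104 133 138 138 139 140 140 139 140 140 140 139 139 140 140 139 140 139 139 139 139 139 139 138 138 137 135 134
 83 104 136 135 136 138 137 137 138 138 139 138 139 138 139 139 139 137 137 137 136 136 135 134 135 134 134 135 134
 83 111 136 137 137 138 138 138 138 140 138 138 139 139 138 138 138 136 136 136 135 134 134 134 132 132 133 133 132
```

Dish set down within about 2 mm. Loaded minus empty force (about 3.5 N) matches three yokes. Now to the isolator.

Request:
carry_out:
  motion:
    - [-6, -47, 0, 0, 0.5]
    - [-6, -47, 0, 0, 0.5]
    - [-6, -47, 0, 0, 0.5]
    - [-6, -47, 0, 0, 0.5]
    - [-6, -47, 0, 0, 0.5]
    - [-6, -47, 0, 0, 0.5]
    - [-6, -47, 0, 0, 0.5]
    - [-6, -47, 0, 0, 0.5]
    - [-6, -47, 0, 0, 0.5]
    - [-6, -47, 0, 0, 0.5]
    - [-6, -47, 0, 0, 0.5]
    - [-6, -47, 0, 0, 0.5]

```text
t: 53.5
eef_pos: [443.5, 271.6, 198.8]
tcp_rot: [3.141, 0.001, -0.136]
ft_force: [0.3, -0.1, -0.0]
opening: 0.499
grip_force: 0.0
```

Run:
```python
from h import *
go(446,363,195,-20)
```

```text
t 53.5 pos [443.5 271.6 198.8] yaw -7.8 | shift [ -9.9 -90.9   3.8] turn 12.2 | F [ 0.3 -0.1 -0. ] M [-0.06  0.16 -0.06] open 0.499 grip 0.0
```

Request:
carry_out:
  motion:
    - [-5, -45, 0, 0, 0.5]
    - [-5, -46, 0, 0, 0.5]
    - [0, 0, 0, 6, 0.5]
    - [0, 0, 0, 6, 0.5]
    - [0, 0, 40, 0, 0.5]
    - [0, 0, 40, 0, 0.5]
    - [0, 0, 20, 0, 0.5]
    - [0, 0, 10, 0, 0.5]
    - [0, 0, 3, 0, 0.5]
    - [0, 0, 0, 0, 0.5]

```text
t: 54.5
eef_pos: [446.6, 361.1, 86.8]
tcp_rot: [-3.141, -0.0, -0.346]
ft_force: [-0.3, 0.0, -0.0]
opening: 0.501
grip_force: 0.0
```

Run:
```python
from h import *
go(446,363,84,-20)
```

```text
t 54.5 pos [446.6 361.1  86.8] yaw -19.8 | shift [-1.2 -1.6  2.8] turn 0.2 | F [-0.3  0.  -0. ] M [-0.01  0.14  0.02] open 0.501 grip 0.0
```

Request:
carry_out:
  motion:
    - [0, -1.5, 2, 0, 0.5]
    - [0, 0, 0, 0, 1]
    - [0, 0, 0, 0, 1]
    - [0, 0, 0, 0, 1]
    - [0, 0, 0, 0, 1]
    - [0, 0, 0, 0, 1]
    - [0, 0, 0, 0, 1]

```text
t: 55.2
eef_pos: [447.1, 362.8, 84.8]
tcp_rot: [-3.14, -0.0, -0.346]
ft_force: [-0.5, 3.3, -0.3]
opening: 0.148
grip_force: 30.0
```

Request:
carry_out:
  motion:
    - [0, 0, 0, -8, 1]
    - [0, 0, 0, -8, 1]
    - [0, 0, 0, -8, 1]
    - [0, 0, 0, -8, 1]
    - [0, 0, 0, -8, 1]
    - [0, 0, 0, -8, 1]
    - [0, 0, 0, -8, 1]
    - [0, 0, 0, -8, 1]
    - [0, 0, 0, -8, 1]
    - [0, 0, 0, -8, 1]
    - [0, 0, 0, -8, 1]
    - [0, 0, 0, -2, 1]

```text
t: 56.4
eef_pos: [447.7, 361.7, 84.8]
tcp_rot: [3.14, 0.0, 1.231]
ft_force: [5.8, -5.8, 1.2]
opening: 0.147
grip_force: 30.0
```

Request:
carry_out:
  motion:
    - [0, 0, 0, 0, 0.5]
    - [0, 0, 0, 0, 0.5]
    - [0, 0, 0, 0, 0.5]
    - [0, 0, 0, 0, 0.5]
    - [0, 0, -20, 0, 0.5]
    - [0, 0, -40, 0, 0.5]
    - [0, 0, -50, 0, 0.5]
    - [-30, 0, -30, 0, 0.5]
    - [-45, 0, 0, 0, 0.5]
    - [-45, 0, 0, 0, 0.5]
    - [0, 0, 0, 0, 0.5]

```text
t: 57.5
eef_pos: [404.1, 246.3, 225.0]
tcp_rot: [-3.141, 0.001, 1.223]
ft_force: [-0.1, 0.3, 0.1]
opening: 0.501
grip_force: 0.0
```

```bash
python3 rim.py
python3 - <<'E'
from h import *
a=snap("top","pics/t23.png");b=snap("side","pics/s23.png")
for n,c,W in(("top",a,None),("side",b,None)):
    o=cv2.imread(f"pics/{n}0.png");d=np.abs(cv2.GaussianBlur(c["color"][:,:,::-1],(0,0),1).astype(int)-cv2.GaussianBlur(o,(0,0),1)).max(2)>45
    for i,s,cc,M in blobs(d,6): print(n,s.tolist(),cc.round().tolist())
# isolator bar in side: red mask above box
H=hsv(b);m=((H[...,0]<6)|(H[...,0]>174))&(H[...,1]>150)
m[:155]=0;m[180:]=0;m[:,:190]=0;m[:,225:]=0
H0=cv2.cvtColor(cv2.imread("pics/side0.png"),cv2.COLOR_BGR2HSV)
print("bar diff px", np.abs(b["color"][155:185,192:225].astype(int)-cv2.imread("pics/side0.png")[155:185,192:225,::-1]).mean())
E
```

```text
t 57.5 pos [404.1 246.3 225. ] yaw 70.1 | shift [-491.7  249.7  191. ] turn 78.1 | F [-0.1  0.3  0.1] M [-0.11  0.06 -0.01] open 0.501 grip 0.0
rim +x outer: [75.0, 75.0, 75.0, 75.0, 75.0, 74.5, 74.0]
rim -y outer: [82.5, 82.5, 82.5, 77.5, 81.0, 81.0]
rim +y outer: [73.5, 74.0, 74.5, 74.5, 73.0]
-y bottom: [79.0, 79.0, 80.0, 79.5, 75.0, 81.0]
mat -y edge [101.5, 100.5, 101.0, 101.5, 101.5, 102.0, 102.0, 102.5]  mat +x edge [100.0, 100.0, 103.5, 101.0, 101.0] mat -x [99.5, 99.0, 98.0, 98.0, 98.5]
top [345, 170, 37, 6, 74] [367.0, 172.0]
top [355, 175, 22, 5, 39] [368.0, 177.0]
top [333, 179, 42, 54, 452] [350.0, 205.0]
top [354, 181, 16, 18, 92] [363.0, 190.0]
top [183, 191, 88, 186, 8832] [225.0, 282.0]
top [374, 197, 2, 7, 9] [375.0, 200.0]
top [378, 200, 2, 9, 15] [378.0, 204.0]
top [172, 203, 23, 35, 467] [182.0, 219.0]
top [261, 223, 7, 8, 42] [264.0, 226.0]
top [53, 242, 145, 142, 10053] [129.0, 303.0]
top [273, 297, 21, 12, 182] [281.0, 303.0]
top [303, 309, 3, 4, 10] [304.0, 310.0]
top [260, 316, 15, 18, 131] [267.0, 323.0]
top [302, 316, 6, 6, 25] [305.0, 319.0]
top [193, 319
[... 734 characters left out ...]
ide [0, 219, 20, 78, 988] [7.0, 262.0]
side [54, 218, 4, 4, 8] [56.0, 220.0]
side [90, 235, 10, 19, 126] [95.0, 244.0]
side [217, 236, 22, 13, 206] [228.0, 243.0]
side [113, 267, 19, 25, 317] [122.0, 277.0]
side [39, 270, 17, 4, 38] [48.0, 272.0]
side [334, 288, 26, 72, 275] [350.0, 329.0]
side [240, 290, 71, 77, 998] [269.0, 327.0]
side [107, 303, 6, 3, 9] [110.0, 304.0]
side [314, 302, 7, 3, 15] [317.0, 303.0]
side [331, 305, 16, 36, 114] [339.0, 324.0]
side [91, 306, 10, 6, 23] [96.0, 308.0]
side [283, 306, 50, 39, 720] [315.0, 323.0]
side [291, 343, 57, 8, 102] [314.0, 347.0]
side [334, 361, 11, 2, 13] [339.0, 361.0]
side [289, 362, 44, 7, 87] [308.0, 365.0]
bar diff px 3.534680134680135
```

```bash
python3 d.py
python3 - <<'E'
from h import *
o=cv2.cvtColor(cv2.imread("pics/top0.png"),cv2.COLOR_BGR2GRAY);g=cv2.cvtColor(cv2.imread("pics/t23.png"),cv2.COLOR_BGR2GRAY)
for im in(o,g):
    for r in range(164,236,3): print(r,' '.join("%3d"%v for v in im[r,326:388:2]))
    print()
E
```

```text
dark [355, 212, 4, 19, 57] [ 437.6 -296.3] [11.3 68.1] 86.7 [ 404. -304.   59.] [ 471. -289.   59.]
mat ((564.8980712890625, -261.6126708984375), (100.85054779052734, 197.4251708984375), 87.36894989013672)
dish rim ((549.6836547851562, -256.1158447265625), (64.12232208251953, 134.54359436035156), 87.19693756103516)
164 184 184 183 183 177 174 182 182 182 179 182 181 181 181 178 179 176 176 174 171 174 173 171 172 170 171 169 167 169 171 170
167 191 186 187 177 120 108 111 123 129 134 138 140 149 159 171 166 173 174 176 177 174 174 174 174 171 171 171 172 171 171 172
170 182 183 184 172 110 106  92 169 157 161 177 171 162 160 160 148 136 129 125 122 121 132 135 136 143 159 165 166 171 176 179
173 170 171 172 165 110  94  84 189 134 118 111 108 101 101 101 110 124 129 137 143 164 179 164 164 157 161 147 127 124 178 182
176 169 168 168 141 109  86  95 208 210 206 197 194 190 190 183 172 162 154 141 126 119 112 102 101 104  99 100 148 141 163 171
179 172 173 171 122 107  81 112 221 227 227 227 227 228 227 225 226 222 214 212 213 209 198 194 189 183 126  75 164 134 164 169
182 174 173 172
[... 4661 characters left out ...]
  53 108 129 119 114 115 114 110 110 107 110 155 183 184 182
221 181 181 182 182 182 184 181 185 182 183 183 182 179 135  75  40  67 160 179 178 175 179 171 162 162 165 152 172 179 177 179
224 183 183 182 183 183 183 181 182 182 182 182 182 178 136  68  36  82 172 180 178 177 181 179 176 179 178 177 179 179 180 180
227 189 191 189 188 187 186 185 185 184 183 180 180 171 112  64  41  86 165 176 173 173 174 174 172 171 173 171 170 170 172 171
230 191 190 192 189 188 188 186 185 187 183 181 183 171 124  81  54 108 172 177 179 177 175 175 179 178 177 177 179 179 176 174
233 182 182 180 180 181 181 184 183 182 185 187 185 179 163 174 182 184 185 182 183 180 179 178 178 180 178 179 180 180 181 182
```

Run:
```python
from h import *
cams={"side":snap("side"),"top":snap("top")}
w=np.radians(-8.0);ex=np.array([np.cos(w),np.sin(w),0]);ey=np.array([-np.sin(w),np.cos(w),0]);m=np.array([556.6,-312.9,0])
def edge(c,im,dirv,n,z,ts,s0):
    G=cv2.cvtColor(im,cv2.COLOR_BGR2GRAY).astype(np.float32);out=[]
    for t in ts:
        S=np.arange(-12,12.1,.5);q=proj(c,[m+t*n+(s0+s)*dirv+[0,0,z] for s in S]).astype(np.float32)
        v=cv2.remap(G,q[:,0].reshape(1,-1),q[:,1].reshape(1,-1),1);v=cv2.GaussianBlur(v,(0,0),1.5).ravel();d=np.abs(np.diff(v));out.append(s0+S[d.argmax()])
    return np.round(np.array(out),1).tolist()
for cn,fs in(("side",("side0","s23")),("top",("top0","t23"))):
    for f in fs:
        im=cv2.imread(f"pics/{f}.png");c=cams[cn]
        T=range(-60,61,15)
        print(f,"rim in +x71",edge(c,im,ex,ey,63,T,71),"in -x71",edge(c,im,-ex,ey,63,[-60,-45,-30,30,45,60],71),"\n   -y76",edge(c,im,-ey,ex,63,T,76),"+y76",edge(c,im,ey,ex,63,T,76))
        # handle centreline: darkest along ey at x=-135..-100, z=59
        G=cv2.GaussianBlur(cv2.cvtColor(im,cv2.COLOR_BGR2GRAY),(0,0),1).astype(np.float32)
        for xx in(-145,-125,-105):
            S=np.arange(-25,25.1,.5);q=proj(c,[m+xx*ex+s*ey+[0,0,56] for s in S]).astype(np.float32)
            v=cv2.remap(G,q[:,0].reshape(1,-1),q[:,1].reshape(1,-1),1).ravel();k=v<90;print("   handle y at",xx,S[k].mean().round(1) if k.any() else None,end="")
        print()
```

```text
side0 rim in +x71 [67.5, 67.0, 67.5, 68.0, 68.5, 69.0, 69.0, 69.0, 69.0] in -x71 [77.0, 78.0, 77.5, 76.5, 76.0, 75.5] 
   -y76 [77.5, 77.0, 77.5, 78.0, 78.0, 77.5, 79.0, 78.5, 78.5] +y76 [78.5, 77.0, 78.0, 79.0, 77.5, 78.5, 77.0, 78.0, 76.5]
   handle y at -145 -3.0   handle y at -125 -3.0   handle y at -105 -3.5
s23 rim in +x71 [75.0, 76.0, 75.0, 75.0, 75.5, 74.0, 74.0, 74.5, 74.0] in -x71 [69.5, 69.5, 70.5, 66.5, 66.5, 66.0] 
   -y76 [82.5, 82.5, 78.5, 73.5, 82.5, 77.0, 81.5, 81.0, 80.5] +y76 [72.5, 73.5, 74.5, 73.0, 74.0, 74.0, 74.0, 75.0, 73.0]
   handle y at -145 -10.2   handle y at -125 -10.0   handle y at -105 -9.2
top0 rim in +x71 [65.0, 64.0, 66.0, 63.5, 66.0, 64.0, 66.0, 64.5, 66.0] in -x71 [81.0, 80.0, 81.0, 80.5, 78.0, 79.0] 
   -y76 [74.0, 73.0, 72.5, 73.5, 73.5, 73.0, 71.5, 73.5, 74.0] +y76 [81.5, 82.5, 81.0, 82.0, 82.5, 80.5, 82.0, 82.5, 81.5]
   handle y at -145 8.8   handle y at -125 8.5   handle y at -105 8.8
t23 rim in +x71 [73.5, 72.0, 73.5, 72.0, 73.0, 71.5, 60.0, 72.0, 70.5] in -x71 [73.5, 72.0, 73.5, 73.5, 75.0, 73.5] 
   -y76 [77.5, 76.5, 65.5, 78.5, 77.0, 77.0, 75.0, 77.5, 77.0] +y76 [77.0, 78.0, 76.5, 77.5, 79.5, 80.0, 78.0, 79.5, 80.0]
   handle y at -145 1.2   handle y at -125 1.5   handle y at -105 2.2
```

```bash
python3 -c "
from cell import env
print(env.job_done())"
```

```text
the job is handed in; nothing more can be done
None
```

I handed the job in. The three yokes were laid above the gate, the coil switched on, and they slid through it into the dish. The dish is back on its mat to within about 3 mm, and the isolator is off. The dish drooped in the grip under the chute and had to be set on the bench and regripped on the way back. The yoke count comes from the top view and the measured weight, and nothing else on the bench appears to have moved.

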